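# Start the green drive on its channel

## Task

Get the drive with the green band ready for copying: lay it (do not drop it) flat and lengthwise inside the cradle, either end first, and turn the selector to point squarely at the green patch, going whichever way round is shorter. Only when both are done, press the green start button fully down for a moment and let it come back up; leave the blue and orange drives where they are.

Things in the scene. Friction and masses are not known exactly. Their poses are not given: they have to be found in the camera images.
- selector (a joint): selector angle in rad, turning endlessly without stops (values run on past pi); grows counter-clockwise seen from above; at 0 the white pointer points along the console's +x, to the white patch; starts within 0.45 of 0. The black patch lies at pi: passing it is the long way round. Stays where it is left (friction about 0.06 N m, no clicks)
- selector_grip (a point): on the selector's vertical axis, 10 mm below the top of its grip: a black upright bar 54 mm long (along the point's x), 16 mm wide (y), its top 89 mm above the table, standing on a round black skirt 62 mm across whose top is 56 mm above the table. A white line runs from the bar's middle to its pointing end. The point's x axis points the way the pointer points
- selector_pointer (a point): imaginary point that turns with the selector, 60 mm from its axis in the direction of the white pointer, just over the dial; it lies over a patch's centre when the selector points squarely at it
- console: fixed grey box 170 (x) x 300 (y) x 45 mm high, origin at the centre of its underside. On its top are the dial, a white disc 148 mm across centred at x 0, y +60 mm, carrying the selector and six patches 60 degrees apart, all 60 mm from the axis: white at the console's +x, black at -x, and green, blue, orange, violet in any order on the other four; and the start button at x -10, y -90 mm
- green_patch: green channel patch on the dial, a flat round spot 18 mm across and 2 mm thick, 60 mm from the selector's axis; fixed; origin at the centre of its underside
- start_top (a point): centre of the top face of the round green start button, 32 mm across, on the console; pressed straight down
- start (a joint): start button travel in m: 0 up, 0.006 fully down; a spring that takes 5 N fully down and brings it back up
- cradle: fixed drive cradle, aluminium base 126 (x) x 62 (y) x 8 mm thick with black end walls and corner cheeks that stand 8 mm above the base; they enclose 114 x 50 mm, so a drive lies inside along the cradle's x with some 6 mm to spare all round; the middle 70 mm of the long sides is open for fingers. Origin at the centre of its underside; the drive rests 8 mm above it
- green_drive: portable solid-state drive, a flat dark block 100 x 38 x 18 mm (long along its x, thick along z) with a band of green colour round its middle; loose, about 0.1 kg, lying flat on the table; origin at the centre of its underside
- blue_drive: portable solid-state drive, a flat dark block 100 x 38 x 18 mm (long along its x, thick along z) with a band of blue colour round its middle; loose, about 0.1 kg, lying flat on the table; origin at the centre of its underside
- orange_drive: portable solid-state drive, a flat dark block 100 x 38 x 18 mm (long along its x, thick along z) with a band of orange colour round its middle; loose, about 0.1 kg, lying flat on the table; origin at the centre of its underside
Mind the look-alikes: they are no part of the job. Leave any pink look-alike of the green_drive alone.

How it is judged:
By the outcome, as a careful person would: the job done as asked, in the order asked, and still so for the second after the job is handed in, with the robot touching nothing.
It also fails if it takes over 67 s, if anything falls off the work surface, if the arm or the gripper's body presses on something with over 40 N, if the wrist force passes 120 N, or if a joint passes its speed limit or range.

## Robot

A 6-joint arm with a two-finger parallel gripper is mounted at the origin on the work surface. World frame = base frame: x ahead of the robot, y to its left, z up, the work surface at z = 0. Lengths are in m, angles in degrees, forces in N, time in s.
With the tool pointing down it reaches from about 0.4 to 0.825 m from the base axis. Payload 7 kg.
Tool frame: the origin (TCP) lies midway between the tips of the shut fingers; the grasp point (between the pads) lies 19 mm behind it (r.grasp_offset is the distance from the TCP to the grasp point, in m); z points along the fingers, x is the direction in which the jaws open and shut, and the axes are right-handed (so a half turn about z gives the same grasp; the last joint's range is limited). The gripper opens to 88 mm and grips with 3 to 60 N. Pads are 19 mm wide; open, the fingers measure 130 mm over their backs; the gripper's body (78 mm by 193 mm) begins 47 mm behind the grasp point.
Start: joints at [-49.039, 20.546, 0.682, 0, -70.136, -16.507], TCP at [0.279, -0.614, 0.227] pointing down, gripper open.
Joint ranges: [-176.03, 176.03], [-82.01, 121.73], [-58.28, 71.71], [-173.87, 95.51], [-174.79, -0.11], [-173.66, 173.66]. Speed limits (degrees/s): [136.94, 136.94, 172.46, 180, 180, 180].

## Interface

Orientations are given as [roll, pitch, yaw] about the fixed x, y, z axes, in that order (R = Rz(yaw) Ry(pitch) Rx(roll)).
In Python, from plant import r gives the robot as it stands.
- The arm moves only by the tool step_arm, never from a script. Its argument "deltas" is a list of rows, each a list of 7 numbers: the turn, a rotation vector about the tool's x, y, z in rad, then the shift along the tool's x, y, z in mm, then the opening, from -1 (shut) to 1 (fully open), so that 0 is half open. In form: [[ax, ay, az, x, y, z, grip], ...]. A call has 1 to 10 rows; each row shifts and turns the pose as measured when the row begins, along the tool's axes as they then stand; what a row does not reach is not made up. A row lasts 1/10 s, in which the tool goes at most 50 mm and 8.59 degrees, less where a joint would pass 70% of its speed; a pose out of reach is approached as far as the arm can. A call with a gripper value outside its range is refused whole. The fingers move at their own pace and stop on an object; "squeeze" is the grip in N (left out, the last holds). Time passes only in rows, so rows that do not move let the fingers close. It gives the time, the measured TCP pose, the force and the opening at its end, in the units of the state.
- r.get_state(): the state, without advancing time (a new reading comes with each control period).
- r.capture(name): name is "scene" or "top" or "wrist"; returns the picture (480x640x3 uint8, red, green, blue); there is no depth.
- r.camera_info(name): a dict with "vertical_fov" (degrees; the focal length in pixels is half the picture's height over the tangent of half this angle, whatever the lens; pixels are square), "cx", "cy" (the principal point, pixels), "view" (4x4, takes a point from world to camera coordinates). Camera axes: x right, y down, z forward; pixel columns grow to the right and rows downward; lengths in m; the calibration is good to about 2 mm. A picture is of the moment at which its call begins: read the wrist's pose just before it. camera_info takes no time and is no camera call; for the wrist camera it gives the pose at the moment of the call.
- r.close_job(): hands the job in, once; it reports no verdict.
The state is a dict: "time_s": time; "joints": joint angles; "qd": joint speeds; "joint_torque": joint torques, N m; "tcp_pos": TCP position; "eef_rot": TCP orientation; "contact_force": force on the tool from outside, world axes, zero at the start; "moment": the same for the moment, N m; "gripper_width": finger opening in m.
Only numpy, scipy, OpenCV 4.12 (cv2) and the standard library are available. Lean on these libraries where they do the work, as an engineer would, in place of code of your own. Each camera call takes 0.05 s, during which the arm holds its last target.

## Working session

There is one attempt and no reset: what is moved stays moved. The work goes in short steps, Python scripts to look and compute and a tool call to move; the robot and the scene stay as the last step left them, time stands still between calls to the robot, and variables do not carry over. Pictures are saved under pics/ and viewed, and the job is handed in when it is done.

Besides the shell and the picture viewer there is one more tool, called as a command line: name --pt "numbers of a row" for each row, then --argument value for the rest. step_arm: Moves the arm, as the interface text tells. Its arguments: {"type":"object","properties":{"deltas":{"type":"array","items":{"type":"array","items":{"type":"number"}}},"squeeze":{"type":"number"}},"required":["deltas"]}

```bash
mkdir -p pics; ls; python3 - <<'E'
from plant import r
import cv2
print(r.get_state())
for n in ["scene","top","wrist"]:
    i=r.camera_info(n);print(n,i)
    cv2.imwrite(f"pics/{n}0.png",r.capture(n)[:,:,::-1])
E
```

```text
pics
{'time_s': 0.0, 'joints': array([-4.90389832e+01,  2.05925405e+01,  6.33054826e-01, -2.00787723e-02,
       -7.01351221e+01, -1.65042520e+01]), 'qd': array([-0.03400224,  0.00326968,  0.02415786,  0.02158823, -0.06282365,
       -0.1022646 ]), 'joint_torque': array([ 5.87777195e-04, -5.82728219e+01,  2.93044764e+01,  6.99717119e+00,
        6.77403106e-03, -1.44848550e-04]), 'tcp_pos': array([ 0.27919705, -0.61401189,  0.22560487]), 'eef_rot': array([-1.79991218e+02, -9.60723894e-02,  1.14449919e+02]), 'contact_force': array([ 0.5103504 , -0.19618386, -0.05674543]), 'moment': array([ 0.04398527,  0.05644967, -0.00162036]), 'gripper_width': 0.08768209873014779}
scene {'vertical_fov': 54.88485667741379, 'cx': 327.4229005873159, 'cy': 233.9847257162212, 'view': array([[-0.06789289,  0.99760417, -0.01328441, -0.03441494],
       [ 0.76072602,  0.04314778, -0.6476374 , -0.32274963],
       [-0.64551257, -0.05407577, -0.76183287,  1.33153594],
       [ 0.        ,  0.        ,  0.        ,  1.        ]])}
top {'vertical_fov': 48.72630374038029, 'cx': 314.88667374911773, 'cy': 235.46498524905581, 'view': array([[-0.00770192, -0.99953366,  0.02954892,  0.044604  ],
       [-0.98906763,  0.00326294, -0.14742649,  0.48293803],
       [ 0.14726132, -0.03036135, -0.98863153,  0.90180617],
       [ 0.        ,  0.        ,  0.        ,  1.        ]])}
wrist {'vertical_fov': 63.9225051675075, 'cx': 321.6004122432277, 'cy': 238.3437095175052, 'view': array([[-0.41465802,  0.90997638,  0.00131002,  0.67352039],
       [ 0.86691158,  0.39459579,  0.30456276, -0.03883729],
       [ 0.27662799,  0.12742506, -0.95249137,  0.39156951],
       [ 0.        ,  0.        ,  0.        ,  1.        ]])}
```

View pics/scene0.png

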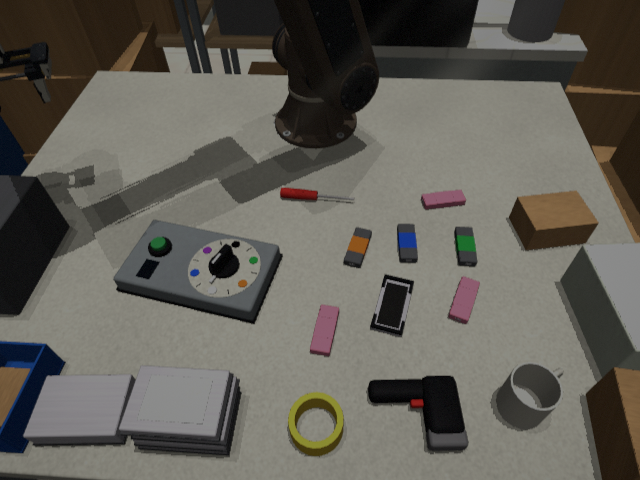

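View pics/top0.png

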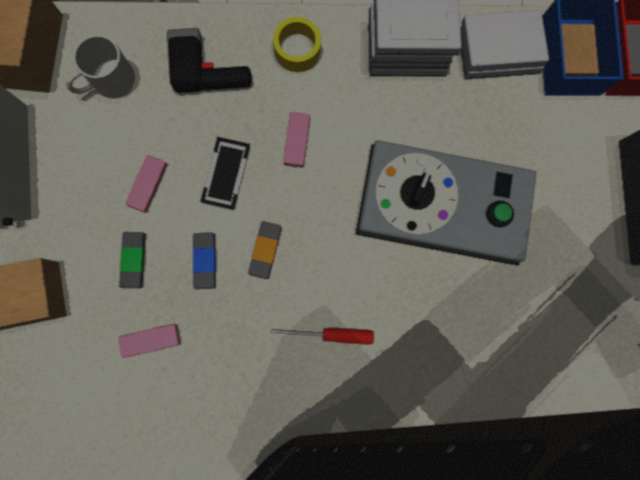

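View pics/wrist0.png

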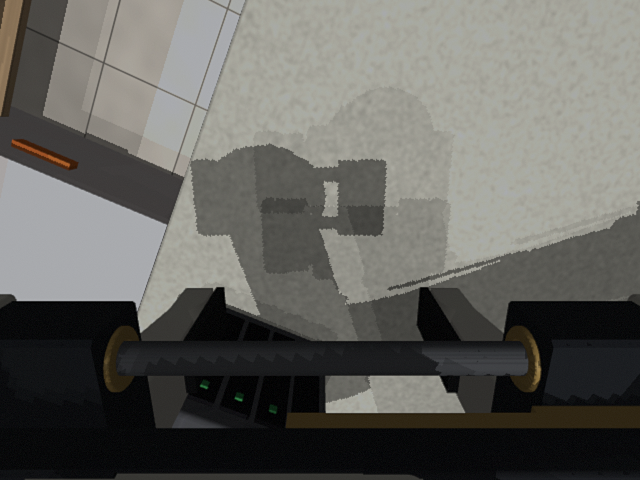

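The top view shows the green-band drive at (132,260), blue at (204,260), orange at (265,250), and plain pink blocks at (146,183), (297,139) and (149,340). The cradle candidate is at (226,172). The console's dial is at (418,193), its green patch at (386,203) and its start button at (503,212). Next I'll enlarge and measure.

```bash
cat > h.py <<'E'
import numpy as np, cv2
def cam(i):
    f=240/np.tan(np.radians(i["vertical_fov"])/2); V=np.array(i["view"]); return f,i["cx"],i["cy"],V
def ray(i,p):
    f,cx,cy,V=cam(i); R=V[:3,:3]; o=-R.T@V[:3,3]
    d=R.T@np.array([(p[0]-cx)/f,(p[1]-cy)/f,1.]); return o,d/np.linalg.norm(d)
def plane(i,p,z):
    o,d=ray(i,p); return o+d*(z-o[2])/d[2]
def tri(rs):
    A=sum(np.eye(3)-np.outer(d,d) for o,d in rs); b=sum((np.eye(3)-np.outer(d,d))@o for o,d in rs)
    x=np.linalg.solve(A,b); return x,[np.linalg.norm((np.eye(3)-np.outer(d,d))@(x-o))*1000 for o,d in rs]
def proj(i,X):
    f,cx,cy,V=cam(i); c=V[:3,:3]@np.array(X)+V[:3,3]; return f*c[0]/c[2]+cx,f*c[1]/c[2]+cy
def blobs(img,lo,hi,amin=15):
    h=cv2.cvtColor(img,cv2.COLOR_RGB2HSV); m=cv2.inRange(h,np.array(lo),np.array(hi))
    n,l,s,c=cv2.connectedComponentsWithStats(m); return [(c[k].round(1),s[k,4],s[k,:4]) for k in range(1,n) if s[k,4]>=amin],l
E
python3 - <<'E'
import cv2,numpy as np
from h import *
from plant import r
T=cv2.imread("pics/top0.png")[:,:,::-1].copy();S=cv2.imread("pics/scene0.png")[:,:,::-1].copy()
for n,I in (("top",T),("scene",S)):
    for nm,lo,hi in (("green",(45,100,50),(85,255,255)),("blue",(100,120,60),(130,255,255)),("orange",(5,150,100),(20,255,255)),("violet",(135,100,50),(160,255,255))):
        print(n,nm,[(b[0].tolist(),int(b[1])) for b in blobs(I,lo,hi)[0]])
a=cv2.resize(T[110:300,100:290],(600,600),interpolation=cv2.INTER_CUBIC)
b=cv2.resize(T[130:270,350:545],(780,560),interpolation=cv2.INTER_CUBIC)
cv2.imwrite("pics/c1.png",a[:,:,::-1]);cv2.imwrite("pics/c2.png",b[:,:,::-1])
E
```

```text
top green [([385.2, 203.2], 64), ([502.8, 211.9], 263), ([131.3, 259.0], 542)]
top blue [([589.8, 44.5], 780), ([447.9, 181.9], 62), ([203.7, 259.6], 522)]
top orange [([390.6, 170.8], 57), ([264.5, 249.1], 484)]
top violet [([442.8, 214.2], 63)]
scene green [([465.7, 243.1], 274), ([157.6, 242.4], 140), ([252.9, 259.8], 45)]
scene blue [([406.9, 239.6], 275), ([194.2, 272.3], 48), ([21.0, 371.6], 520)]
scene orange [([358.0, 244.2], 253), ([242.1, 283.1], 49)]
scene violet [([206.7, 249.7], 41)]
```

View pics/c1.png

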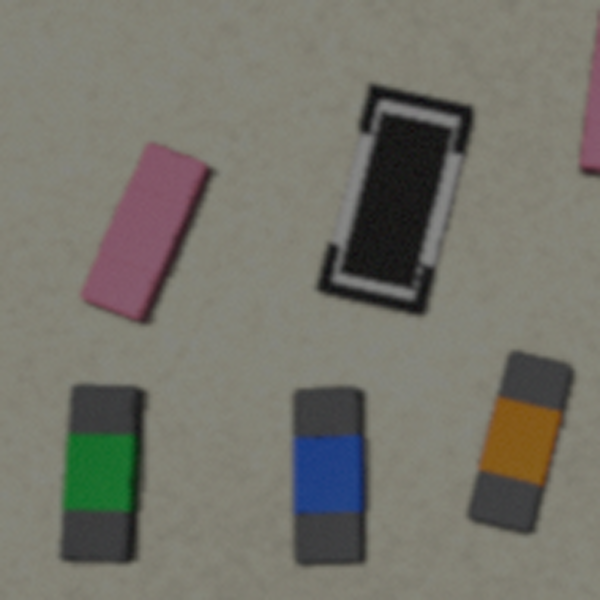

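View pics/c2.png

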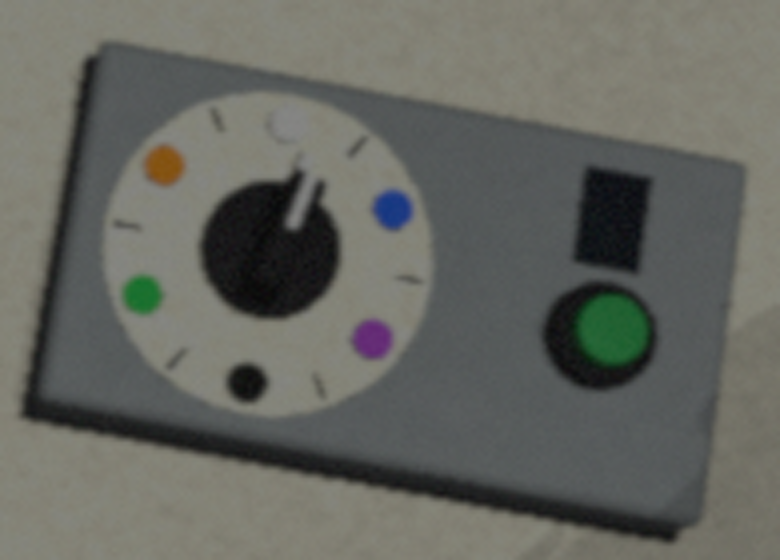

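```bash
python3 - <<'E'
import cv2,numpy as np
from h import *
from plant import r
T=cv2.imread("pics/top0.png")[:,:,::-1].copy();S=cv2.imread("pics/scene0.png")[:,:,::-1].copy()
it,is_=r.camera_info("top"),r.camera_info("scene")
for n,a,b,z in (("drive",(131.3,259),(465.7,243.1),.018),("gpatch",(385.2,203.2),(252.9,259.8),.047),("bpatch",(447.9,181.9),(194.2,272.3),.047),("opatch",(390.6,170.8),(242.1,283.1),.047),("vpatch",(442.8,214.2),(206.7,249.7),.047),("btn",(502.8,211.9),(157.6,242.4),.055),("blue",(203.7,259.6),(406.9,239.6),.018),("orange",(264.5,249.1),(358,244.2),.018)):
    x,e=tri([ray(it,a),ray(is_,b)]); print(n,x.round(4),np.round(e,1),"top@z",plane(it,a,z).round(4),"scene@z",plane(is_,b,z).round(4))
# cradle outline in top: from crop corners
for p in [(372,85),(473,106),(424,313),(318,290)]:
    q=(100+p[0]*190/600,110+p[1]*190/600); print("cradle",plane(it,q,.016).round(4))
for p in [(72,385),(144,388),(136,562),(62,560)]:
    q=(100+p[0]*190/600,110+p[1]*190/600); print("drive",plane(it,q,.018).round(4))
E
```

```text
drive [0.4447 0.3677 0.0176] [0.6 0.6] top@z [0.4447 0.3669 0.018 ] scene@z [0.4449 0.3681 0.018 ]
gpatch [ 0.5387 -0.0824  0.0468] [0.2 0.2] top@z [ 0.5387 -0.0825  0.047 ] scene@z [ 0.5389 -0.0821  0.047 ]
bpatch [ 0.5772 -0.1957  0.0472] [0.3 0.3] top@z [ 0.5773 -0.196   0.047 ] scene@z [ 0.5771 -0.1954  0.047 ]
opatch [ 0.5976 -0.0936  0.0473] [0.1 0.1] top@z [ 0.5977 -0.0938  0.047 ] scene@z [ 0.5974 -0.0936  0.047 ]
vpatch [ 0.5185 -0.1839  0.0476] [0.2 0.2] top@z [ 0.5187 -0.1843  0.047 ] scene@z [ 0.5181 -0.1839  0.047 ]
btn [ 0.519  -0.2841  0.0654] [0.4 0.4] top@z [ 0.5211 -0.2887  0.055 ] scene@z [ 0.5108 -0.2893  0.055 ]
blue [0.4429 0.2399 0.0187] [0.5 0.5] top@z [0.443  0.2395 0.018 ] scene@z [0.4422 0.2405 0.018 ]
orange [0.4614 0.1325 0.0178] [0.8 0.8] top@z [0.4614 0.1318 0.018 ] scene@z [0.4615 0.1333 0.018 ]
cradle [0.6705 0.2192 0.016 ]
cradle [0.6579 0.1602 0.016 ]
cradle [0.5347 0.1869 0.016 ]
cradle [0.5483 0.2476 0.016 ]
drive [0.4933 0.384  0.018 ]
drive [0.4914 0.3437 0.018 ]
drive [0.3934 0.3443 0.018 ]
drive [0.3948 0.3851 0.018 ]
```

Triangulation fits the text: drive top at 17.6 mm, patches at 47 mm, and the selector axis is the same from two patch pairs at (0.558, -0.139). The green drive is the one at (131,259), the only dark block with a green band. The pink blocks have no band, as the crop confirms. Next I check the nearby wooden box and the wrist camera geometry.

```bash
cat >> h.py <<'E'
def plan(s,tgt,yaw,n,grip):
    from scipy.spatial.transform import Rotation as Ro
    p=np.array(s["tcp_pos"]);Rm=Ro.from_euler("xyz",s["eef_rot"],degrees=True)
    Rt=Ro.from_euler("xyz",[180,0,yaw],degrees=True)
    rv=(Rm.inv()*Rt).as_rotvec(); dp=(np.array(tgt)-p)/n*1000
    rows=[]
    for k in range(n):
        Rk=Rm*Ro.from_rotvec(rv*k/n); t=Rk.inv().apply(dp)
        rows.append([round(float(v),3) for v in rv/n]+[round(float(v),1) for v in t]+[grip])
    print("step mm",round(float(np.linalg.norm(dp)),1),"deg/row",round(float(np.degrees(np.linalg.norm(rv)))/n,2))
    print("["+",\n".join(str(q) for q in rows)+"]")
E
python3 - <<'E'
import cv2,numpy as np
from h import *
from plant import r
it,is_,iw=r.camera_info("top"),r.camera_info("scene"),r.camera_info("wrist")
S=cv2.imread("pics/scene0.png");T=cv2.imread("pics/top0.png")
cv2.imwrite("pics/c3.png",np.hstack([cv2.resize(S[170:270,490:620],(390,300)),cv2.resize(T[240:340,0:130],(390,300))]))
s=r.get_state();o,d=ray(iw,(320,240));print("cam",o,"axis",d,"tcp",s["tcp_pos"],"tcp px",proj(iw,s["tcp_pos"]))
plan(s,[.46,-.20,.25],114.4,10,1)
E
```

```text
cam [ 0.20464308 -0.64749297  0.38403437] axis [ 0.28217105  0.12515378 -0.95116562] tcp [ 0.27924341 -0.61414835  0.22584719] tcp px (np.float64(319.924486207497), np.float64(303.3096716570586))
step mm 45.3 deg/row 0.01
[[-0.0, -0.0, 0.0, 30.2, 33.6, -2.4, 1],
[-0.0, -0.0, 0.0, 30.2, 33.6, -2.4, 1],
[-0.0, -0.0, 0.0, 30.2, 33.6, -2.4, 1],
[-0.0, -0.0, 0.0, 30.2, 33.6, -2.4, 1],
[-0.0, -0.0, 0.0, 30.2, 33.6, -2.4, 1],
[-0.0, -0.0, 0.0, 30.2, 33.6, -2.4, 1],
[-0.0, -0.0, 0.0, 30.2, 33.6, -2.4, 1],
[-0.0, -0.0, 0.0, 30.2, 33.6, -2.4, 1],
[-0.0, -0.0, 0.0, 30.2, 33.6, -2.4, 1],
[-0.0, -0.0, 0.0, 30.2, 33.6, -2.4, 1]]
```

View pics/c3.png

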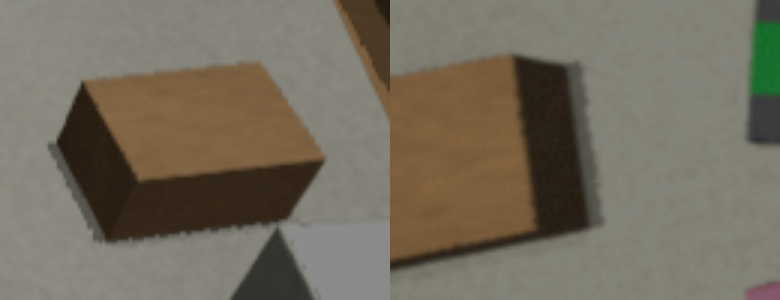

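The box corner is at about y = 0.49 and the gripper body reaches y ≈ 0.46 at the grasp, so it clears. I'm moving across to look at the drive.

step_arm --pt "0 0 0 30 34 -3 1" --pt "0 0 0 30 34 -3 1" --pt "0 0 0 30 34 -3 1" --pt "0 0 0 30 34 -3 1" --pt "0 0 0 30 34 -3 1" --pt "0 0 0 30 34 -3 1" --pt "0 0 0 30 34 -3 1" --pt "0 0 0 30 34 -3 1" --pt "0 0 0 30 34 -3 1" --pt "0 0 0 30 34 -3 1"

```text
time_s: 1.15
tcp_pos: [0.4674, -0.1892, 0.2529]
eef_rot: [-179.9, -0.4, 113.9]
contact_force: [1.8, 0.2, 0.5]
gripper_width: 0.0878
```

```bash
python3 - <<'E'
from h import *
from plant import r
s=r.get_state();print(s["time_s"],s["tcp_pos"],s["eef_rot"],s["joints"].round(1))
plan(s,[.40,.36,.25],90,13,1)
E
```

```text
1.15 [ 0.46737155 -0.18924959  0.25290451] [-179.85192096   -0.42689245  113.91750929] [  0.    3.6 -17.6  -0.4 -69.2 -66. ]
step mm 42.6 deg/row 1.84
[[-0.0, -0.001, 0.032, 40.7, 12.4, 0.5, 1],
[-0.0, -0.001, 0.032, 41.1, 11.1, 0.5, 1],
[-0.0, -0.001, 0.032, 41.4, 9.8, 0.5, 1],
[-0.0, -0.001, 0.032, 41.7, 8.4, 0.4, 1],
[-0.0, -0.001, 0.032, 42.0, 7.1, 0.4, 1],
[-0.0, -0.001, 0.032, 42.2, 5.7, 0.4, 1],
[-0.0, -0.001, 0.032, 42.3, 4.4, 0.4, 1],
[-0.0, -0.001, 0.032, 42.5, 3.0, 0.4, 1],
[-0.0, -0.001, 0.032, 42.5, 1.6, 0.3, 1],
[-0.0, -0.001, 0.032, 42.6, 0.3, 0.3, 1],
[-0.0, -0.001, 0.032, 42.6, -1.1, 0.3, 1],
[-0.0, -0.001, 0.032, 42.5, -2.5, 0.3, 1],
[-0.0, -0.001, 0.032, 42.4, -3.8, 0.2, 1]]
```

step_arm --pt "0 0 0.03 41 12 0.5 1" --pt "0 0 0.03 41 11 0.5 1" --pt "0 0 0.03 41 10 0.5 1" --pt "0 0 0.03 42 8 0.5 1" --pt "0 0 0.03 42 7 0.5 1" --pt "0 0 0.03 42 6 0.5 1" --pt "0 0 0.03 42 4 0.5 1" --pt "0 0 0.03 42 3 0.5 1" --pt "0 0 0.03 42 2 0.5 1" --pt "0 0 0.03 43 0 0.5 1"

```text
time_s: 2.15
tcp_pos: [0.4089, 0.2489, 0.2512]
eef_rot: [-179.9, -0.5, 96.2]
contact_force: [0.4, -1.0, -0.4]
gripper_width: 0.0876
```

step_arm --pt "0 0 0.03 43 -1 0 1" --pt "0 0 0.03 43 -2 0 1" --pt "0 0 0.03 42 -4 0 1" --pt "0 0 0 0 0 0 1" --pt "0 0 0 0 0 0 1"

```text
time_s: 2.65
tcp_pos: [0.3883, 0.3858, 0.2508]
eef_rot: [-179.8, -0.4, 91.1]
contact_force: [-0.3, -0.0, 1.2]
gripper_width: 0.0879
```

```bash
python3 - <<'E'
from h import *
from plant import r
s=r.get_state();print(s["time_s"],s["tcp_pos"],s["eef_rot"],s["joints"].round(1))
cv2.imwrite("pics/w1.png",r.capture("wrist")[:,:,::-1])
E
```

```text
2.65 [0.38828803 0.3858091  0.25080154] [-179.75510911   -0.39198598   91.05366481] [  65.     7.6  -13.3   -0.4  -68.9 -153.8]
```

View pics/w1.png

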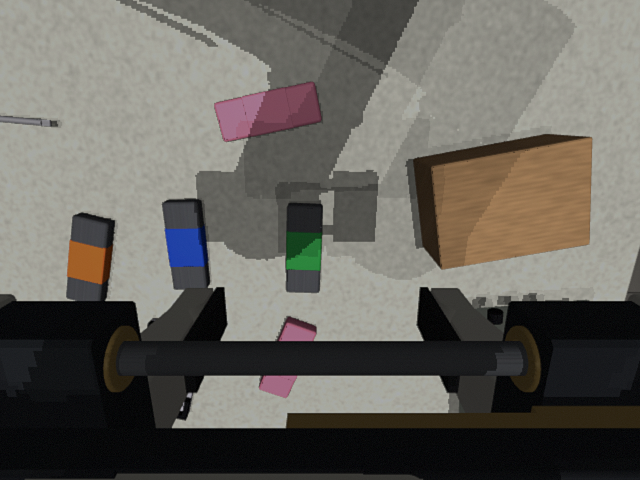

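The wrist view (up = toward the robot) shows the green-band drive at (304,248), blue at (185,243), orange at (90,257), pinks at (268,110) and (288,357), and the box at right, clear.

```bash
python3 - <<'E'
from h import *
from plant import r
I=cv2.imread("pics/w1.png")[:,:,::-1].copy()
iw,it,is_=[r.camera_info(n) for n in("wrist","top","scene")]
b,_=blobs(I,(45,100,40),(85,255,255)); b=[(c,a) for c,a,_ in b if a>300];print(b)
x,e=tri([ray(iw,b[0][0]),ray(it,(131.3,259)),ray(is_,(465.7,243.1))]);print("band tri",x,e)
for sub in(iw,): print(plane(sub,b[0][0],.018))
cv2.imwrite("pics/c4.png",cv2.resize(I[190:305,255:355],None,fx=5,fy=5,interpolation=cv2.INTER_CUBIC)[:,:,::-1])
E
```

```text
[(array([303.3, 250.7]), np.int32(1329))]
band tri [0.44470298 0.36846076 0.01700558] [np.float64(1.2408261124039204), np.float64(1.1684716810024547), np.float64(0.48703022166219695)]
[0.44464091 0.36970553 0.018     ]
```

View pics/c4.png

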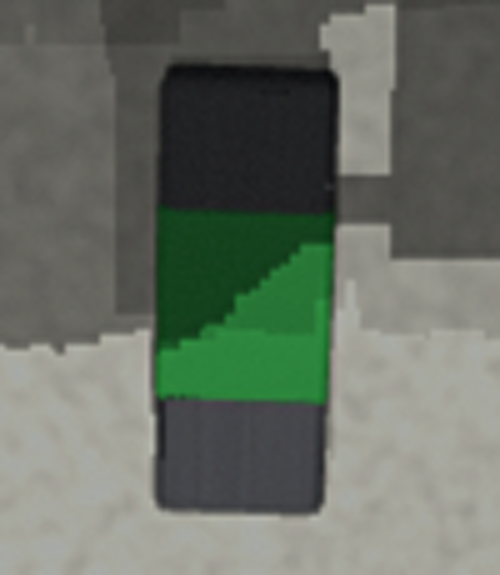

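```bash
python3 - <<'E'
from h import *
from plant import r
iw=r.camera_info("wrist")
P=[plane(iw,(255+a/5,190+b/5),.018) for a,b in[(163,68),(337,70),(323,514),(156,511)]]
for p in P: print(p.round(4))
print("c",np.mean(P,0)); u=(P[0]+P[1]-P[2]-P[3]);print(np.degrees(np.arctan2(u[1],u[0])),np.linalg.norm(P[0]-P[3]),np.linalg.norm(P[0]-P[1]))
s=r.get_state()
plan(s,[.444,.367,.10],90,5,.4)
E
```

```text
[0.3932 0.3532 0.018 ]
[0.393  0.3893 0.018 ]
[0.4941 0.3881 0.018 ]
[0.494  0.3509 0.018 ]
c [0.44357437 0.37036868 0.018     ]
179.0035268388391 0.1008142793126429 0.036075084563954196
step mm 32.4 deg/row 0.23
[[-0.001, -0.001, 0.004, -4.1, 11.2, 30.1, 0.4],
[-0.001, -0.001, 0.004, -4.0, 11.2, 30.1, 0.4],
[-0.001, -0.001, 0.004, -4.0, 11.1, 30.1, 0.4],
[-0.001, -0.001, 0.004, -3.9, 11.1, 30.1, 0.4],
[-0.001, -0.001, 0.004, -3.8, 11.1, 30.1, 0.4]]
```

step_arm --pt "0 -0.001 0.004 -4 11 30 1" --pt "0 -0.001 0.004 -4 11 30 1" --pt "0 -0.001 0.004 -4 11 30 1" --pt "0 -0.001 0.004 -4 11 30 1" --pt "0 -0.001 0.004 -4 11 30 1" --pt "0 0 0 0 0 0 1" --pt "0 0 0 0 0 0 1"

```text
time_s: 3.4
tcp_pos: [0.4472, 0.3605, 0.0995]
eef_rot: [-179.9, -0.4, 89.6]
contact_force: [0.6, -0.4, 0.0]
gripper_width: 0.0875
```

```bash
python3 - <<'E'
from h import *
from plant import r
s=r.get_state();print(s["time_s"],s["tcp_pos"],s["eef_rot"],s["joints"].round(1))
plan(s,[.444,.368,.004],89.5,5,1)
I=r.capture("wrist")
cv2.imwrite("pics/w2.png",I[:,:,::-1])
E
```

```text
3.4 [0.44723163 0.36050555 0.09954775] [-179.92996324   -0.40008082   89.58322721] [  58.2   17.6  -21.7   -0.3  -50.4 -148.4]
step mm 19.2 deg/row 0.08
[[-0.0, -0.001, 0.0, 1.4, -0.6, 19.1, 1],
[-0.0, -0.001, 0.0, 1.4, -0.6, 19.1, 1],
[-0.0, -0.001, 0.0, 1.4, -0.6, 19.1, 1],
[-0.0, -0.001, 0.0, 1.4, -0.6, 19.1, 1],
[-0.0, -0.001, 0.0, 1.5, -0.7, 19.1, 1]]
```

View pics/w2.png

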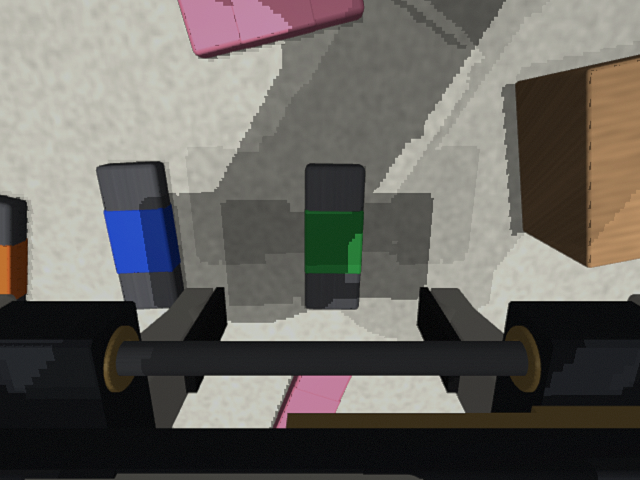

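The drive is at (334,242), 8 mm to the +y side as planned, with the fingers clear of the blue drive and the box. Descending.

step_arm --pt "0 0 0 3 -1 18 1" --pt "0 0 0 3 -1 18 1" --pt "0 0 0 2 -1 18 1" --pt "0 0 0 0 -0.5 16 1" --pt "0 0 0 0 0 12 1" --pt "0 0 0 0 0 8 1" --pt "0 0 0 0 0 0 1"

```text
time_s: 4.15
tcp_pos: [0.4467, 0.3762, 0.0198]
eef_rot: [179.4, -1.4, 89.8]
contact_force: [0.0, 0.5, -0.6]
gripper_width: 0.0877
```

```bash
python3 - <<'E'
from h import *
from plant import r
s=r.get_state();print(s["time_s"],s["tcp_pos"],s["eef_rot"])
plan(s,[.444,.3685,.004],89.5,2,1)
E
```

```text
4.15 [0.44667357 0.37621551 0.01975686] [179.40777529  -1.37890178  89.75094807]
step mm 8.9 deg/row 0.76
[[0.005, -0.012, 0.002, -4.1, -1.4, 7.8, 1],
[0.005, -0.012, 0.002, -4.0, -1.4, 7.8, 1]]
```

step_arm --pt "0.005 -0.012 0 -4 -1 5 1" --pt "0.005 -0.012 0 -4 -1 5 1" --pt "0 0 0 0 0 0 1"

```text
time_s: 4.45
tcp_pos: [0.4453, 0.3688, 0.0109]
eef_rot: [179.9, -0.0, 89.8]
contact_force: [-0.1, 0.5, 0.1]
gripper_width: 0.0877
```

```bash
python3 - <<'E'
from h import *
from plant import r
s=r.get_state();print(s["time_s"],s["tcp_pos"],s["eef_rot"])
plan(s,[.444,.3685,.004],89.5,2,1)
E
```

```text
4.45 [0.44527155 0.36881207 0.01088884] [ 1.79928767e+02 -2.13814211e-02  8.97706892e+01]
step mm 3.5 deg/row 0.14
[[0.001, -0.0, 0.002, -0.2, -0.6, 3.4, 1],
[0.001, -0.0, 0.002, -0.2, -0.6, 3.4, 1]]
```

step_arm --pt "0 0 0 0 -0.5 3.5 1" --pt "0 0 0 0 -0.5 3.5 1" --pt "0 0 0 0 0 0.5 0.2" --pt "0 0 0 0 0 0 -0.1" --pt "0 0 0 0 0 0 -1" --pt "0 0 0 0 0 0 -1" --pt "0 0 0 0 0 0 -1" --pt "0 0 0 0 0 0 -1" --squeeze 20

```text
time_s: 5.25
tcp_pos: [0.4446, 0.3691, 0.0033]
eef_rot: [179.9, -0.1, 89.8]
contact_force: [0.3, 0.4, -0.4]
gripper_width: 0.0451
```

```bash
python3 - <<'E'
from h import *
from plant import r
s=r.get_state();print(s["time_s"],s["tcp_pos"],s["eef_rot"],s["gripper_width"])
cv2.imwrite("pics/w3.png",r.capture("wrist")[:,:,::-1])
plan(s,[.444,.3685,.12],89.5,3,-1)
E
```

```text
5.25 [0.44461858 0.36911276 0.00330701] [ 1.79893300e+02 -6.29171044e-02  8.97658983e+01] 0.045088000619291635
step mm 38.9 deg/row 0.1
[[0.001, -0.0, 0.002, -0.2, -0.1, -38.9, -1],
[0.001, -0.0, 0.002, -0.2, -0.2, -38.9, -1],
[0.001, -0.0, 0.002, -0.2, -0.2, -38.9, -1]]
```

View pics/w3.png

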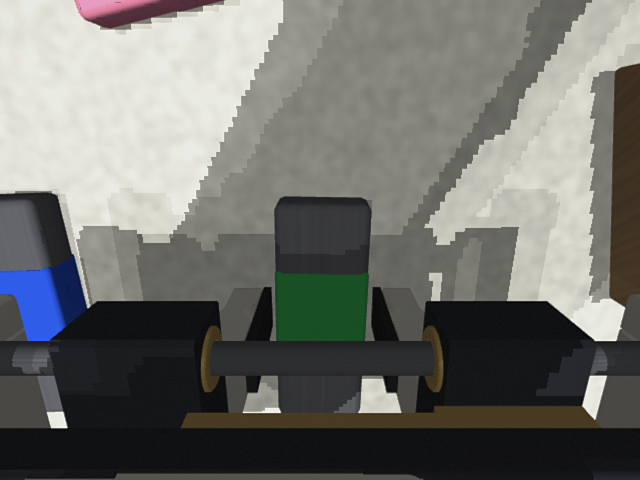

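Still closing, with the opening at 45 mm and the drive centred between the pads. I keep closing, then test-lift.

step_arm --pt "0 0 0 0 0 0 -1" --pt "0 0 0 0 0 0 -1" --pt "0 0 0 0 0 0 -1" --pt "0 0 0 0 0 0 -1"

```text
time_s: 5.7
tcp_pos: [0.4446, 0.3691, 0.0033]
eef_rot: [179.9, -0.1, 89.8]
contact_force: [-0.2, 1.1, -0.1]
gripper_width: 0.038
```

step_arm --pt "0 0 0 0 0 -20 -1" --pt "0 0 0 0 0 -40 -1" --pt "0 0 0 0 0 -40 -1" --pt "0 0 0 0 0 -20 -1" --pt "0 0 0 0 0 0 -1"

```text
time_s: 6.2
tcp_pos: [0.4432, 0.3673, 0.1253]
eef_rot: [-179.9, 0.2, 89.7]
contact_force: [-0.2, -0.0, -1.2]
gripper_width: 0.038
```

```bash
python3 - <<'E'
from h import *
from plant import r
s=r.get_state();print(s["time_s"],s["tcp_pos"],s["eef_rot"],s["gripper_width"],s["contact_force"])
cv2.imwrite("pics/w4.png",r.capture("wrist")[:,:,::-1])
iw=r.camera_info("wrist")
cv2.imwrite("pics/t4.png",r.capture("top")[:,:,::-1])
plan(s,[.520,.215,.16],77,6,-1)
E
```

```text
6.2 [0.44324428 0.36728968 0.12529214] [-179.90618165    0.2215155    89.72803425] 0.03799511976173444 [-0.20330987 -0.01469143 -1.22358489]
step mm 29.0 deg/row 2.12
[[-0.0, 0.001, 0.037, -25.3, 12.9, -5.7, -1],
[-0.0, 0.001, 0.037, -24.8, 13.8, -5.7, -1],
[-0.0, 0.001, 0.037, -24.3, 14.7, -5.7, -1],
[-0.0, 0.001, 0.037, -23.7, 15.6, -5.7, -1],
[-0.0, 0.001, 0.037, -23.1, 16.5, -5.8, -1],
[-0.0, 0.001, 0.037, -22.5, 17.4, -5.8, -1]]
```

View pics/w4.png

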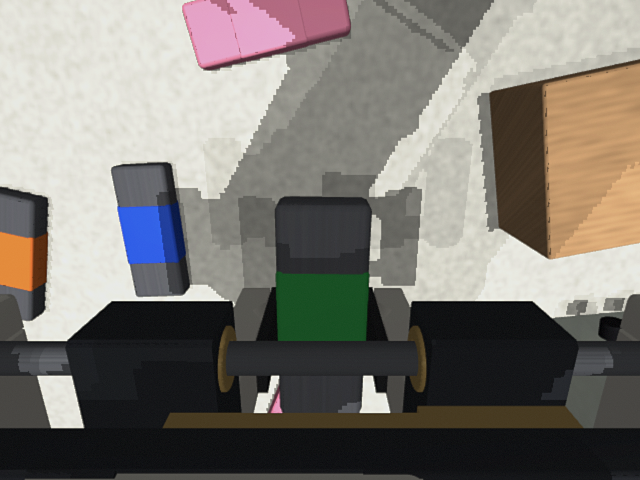

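The drive is held, at 38 mm opening. It would hide a cradle directly below, so I go past the cradle and look back at it.

```bash
python3 - <<'E'
from h import *
from plant import r
plan(r.get_state(),[.71,.19,.22],77,8,-1)
E
```

```text
step mm 41.9 deg/row 1.59
[[-0.0, 0.001, 0.028, -21.9, 33.5, -12.2, -1],
[-0.0, 0.001, 0.028, -21.0, 34.1, -12.2, -1],
[-0.0, 0.001, 0.028, -20.0, 34.7, -12.2, -1],
[-0.0, 0.001, 0.028, -19.0, 35.3, -12.2, -1],
[-0.0, 0.001, 0.028, -18.0, 35.8, -12.2, -1],
[-0.0, 0.001, 0.028, -17.0, 36.3, -12.2, -1],
[-0.0, 0.001, 0.028, -16.0, 36.7, -12.2, -1],
[-0.0, 0.001, 0.028, -15.0, 37.2, -12.2, -1]]
```

step_arm --pt "0 0 0.028 -22 33 -12 -1" --pt "0 0 0.028 -21 34 -12 -1" --pt "0 0 0.028 -20 35 -12 -1" --pt "0 0 0.028 -19 35 -12 -1" --pt "0 0 0.028 -18 36 -12 -1" --pt "0 0 0.028 -17 36 -12 -1" --pt "0 0 0.028 -16 37 -12 -1" --pt "0 0 0.028 -15 37 -12 -1" --pt "0 0 0 0 0 0 -1" --pt "0 0 0 0 0 0 -1"

```text
time_s: 7.3
tcp_pos: [0.7119, 0.1784, 0.1953]
eef_rot: [-178.5, 1.8, 76.4]
contact_force: [-0.3, 0.4, -2.2]
gripper_width: 0.0378
```

```bash
python3 - <<'E'
from h import *
from plant import r
s=r.get_state();print(s["time_s"],s["tcp_pos"],s["eef_rot"],s["gripper_width"],s["joints"])
import json
iw=r.camera_info("wrist"); cv2.imwrite("pics/w5.png",r.capture("wrist")[:,:,::-1])
iw["view"]=np.array(iw["view"]).tolist(); json.dump(iw,open("w5.json","w"),default=float)
E
```

```text
7.3 [0.71189091 0.17843668 0.19525228] [-178.46712969    1.78734659   76.42562546] 0.03780107379904076 [  29.36156113   28.42885453    8.79813379    0.27631623  -72.70912002
 -133.04736357]
```

View pics/w5.png

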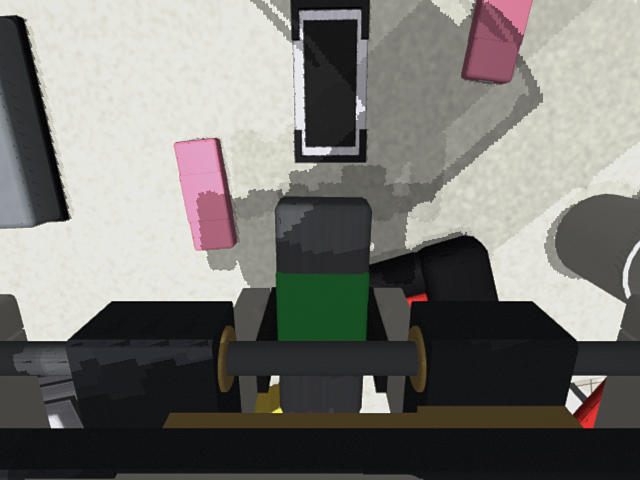

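The cradle is at (331,80): aluminium rim, black end walls and corner cheeks, middle of the long sides open, empty. Nothing else looks like it. I'll zoom for corners in this and the two fixed views.

```bash
python3 - <<'E'
import cv2,numpy as np
W=cv2.imread("pics/w5.png")[0:175,280:385];S=cv2.imread("pics/scene0.png")[265:340,362:422];T=cv2.imread("pics/top0.png")[132:212,197:254]
cv2.imwrite("pics/c5.png",cv2.resize(W,None,fx=3.4,fy=3.4,interpolation=cv2.INTER_CUBIC))
cv2.imwrite("pics/c6.png",np.hstack([cv2.resize(S,(400,500),interpolation=cv2.INTER_CUBIC),cv2.resize(T,(356,500),interpolation=cv2.INTER_CUBIC)]))
E
```

```text
(no output)
```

View pics/c5.png

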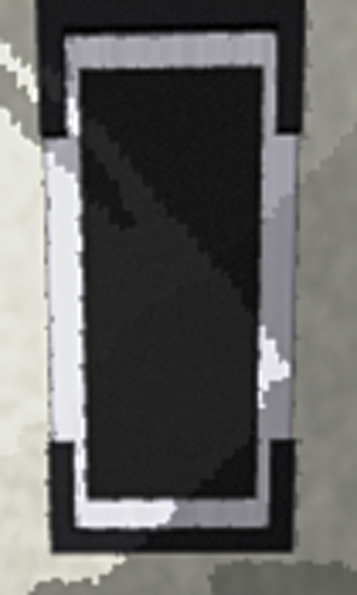

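View pics/c6.png

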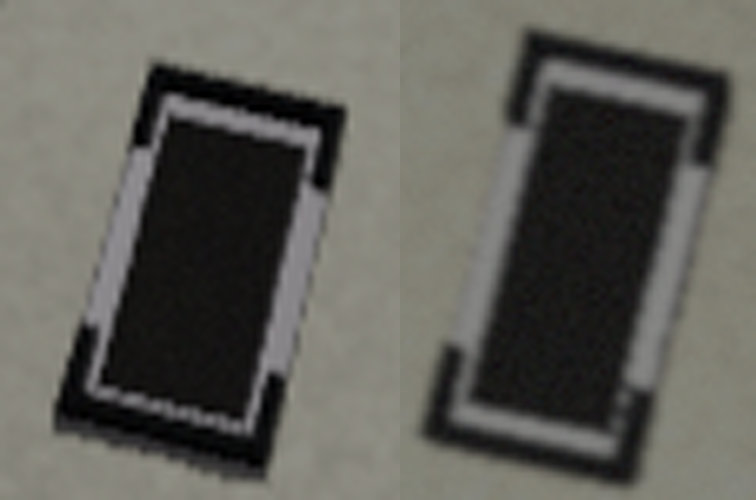

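```bash
python3 - <<'E'
from h import *
from plant import r
import json
iw=json.load(open("w5.json")); it,is_=r.camera_info("top"),r.camera_info("scene")
W=dict(nr=(80,68),nl=(263,68),fl=(258,497),fr=(84,497));S=dict(nr=(165,118),nl=(307,148),fl=(250,420),fr=(100,388));T=dict(fl=(148,88),fr=(290,122),nr=(217,428),nl=(70,403))
A=[];B=[];C=[]
for k in W:
    w=(280+W[k][0]/3.4,W[k][1]/3.4);s=(362+S[k][0]/6.667,265+S[k][1]/6.667);t=(197+T[k][0]/6.25,132+T[k][1]/6.25)
    x,e=tri([ray(iw,w),ray(is_,s),ray(it,t)]);print(k,x.round(4),np.round(e,1),"w",plane(iw,w,.008).round(4))
    A.append(x);B.append(plane(iw,w,.008));C.append((plane(is_,s,.008)+plane(it,t,.008))/2)
for X in(A,B,C):
    nr,nl,fl,fr=X; u=fr+fl-nr-nl; print("c",np.mean(X,0).round(4),"yaw",np.degrees(np.arctan2(u[1],u[0])).round(2),np.linalg.norm(u)/2,np.linalg.norm(nr-nl))
# held drive: band & tip corners in wrist pic, at z of its top
s=r.get_state()
for p in [(277,200),(370,200),(367,272),(277,272)]: print(plane(iw,p,s["tcp_pos"][2]+.0147))
print(s["tcp_pos"])
E
```

```text
nr [0.5518 0.1953 0.007 ] [2.3 0.3 2.5] w [0.551  0.1974 0.008 ]
nl [0.5606 0.2384 0.006 ] [1.5 1.  2.3] w [0.5615 0.2396 0.008 ]
fl [0.6568 0.2171 0.007 ] [1.4 1.5 2.3] w [0.658  0.2177 0.008 ]
fr [0.647  0.1741 0.0042] [0.8 1.4 1.2] w [0.6476 0.1739 0.008 ]
c [0.6041 0.2062 0.0061] yaw -12.55 0.0980302457118558 0.04396442308797161
c [0.6045 0.2072 0.008 ] yaw -13.23 0.09918782317404867 0.04345312994355711
c [0.6041 0.2055 0.008 ] yaw -12.18 0.09711607354514616 0.04394850432196906
[0.65875876 0.1753615  0.2097215 ]
[0.66690597 0.21011622 0.2097215 ]
[0.69546029 0.20306602 0.2097215 ]
[0.68735712 0.16749196 0.2097215 ]
[0.71164827 0.17837605 0.1950215 ]
```

The three views agree: cradle centre (0.604, 0.206), yaw about -12.8°, base near 7 mm (text: 8). The drive is centred on the TCP to within 3 mm.

```bash
python3 - <<'E'
from h import *
from plant import r
plan(r.get_state(),[.604,.2055,.08],77.2,5,-1)
E
```

```text
step mm 32.0 deg/row 0.5
[[-0.005, 0.006, -0.003, 1.0, -21.6, 23.6, -1],
[-0.005, 0.006, -0.003, 0.9, -21.7, 23.5, -1],
[-0.005, 0.006, -0.003, 0.8, -21.8, 23.4, -1],
[-0.005, 0.006, -0.003, 0.7, -21.9, 23.2, -1],
[-0.005, 0.006, -0.003, 0.6, -22.1, 23.1, -1]]
```

step_arm --pt "-0.005 0.006 -0.003 1 -21.6 23.5 -1" --pt "-0.005 0.006 -0.003 1 -21.7 23.5 -1" --pt "-0.005 0.006 -0.003 1 -21.8 23.4 -1" --pt "-0.005 0.006 -0.003 1 -21.9 23 -1" --pt "-0.005 0.006 -0.003 1 -22 20 -1" --pt "0 0 0 0 0 0 -1" --pt "0 0 0 0 0 0 -1"

```text
time_s: 8.05
tcp_pos: [0.5919, 0.2085, 0.0724]
eef_rot: [-179.5, 0.4, 77.7]
contact_force: [0.8, -0.4, -1.0]
gripper_width: 0.0377
```

```bash
python3 - <<'E'
from h import *
from plant import r
s=r.get_state();print(s["time_s"],s["tcp_pos"],s["eef_rot"],s["gripper_width"])
plan(s,[.604,.2055,.05],77.2,3,-1)
E
```

```text
8.05 [0.59187362 0.20846944 0.07240498] [-179.49081711    0.43486217   77.71674167] 0.03766754924110133
step mm 8.5 deg/row 0.28
[[-0.003, 0.003, 0.003, -0.1, 4.2, 7.4, -1],
[-0.003, 0.003, 0.003, -0.1, 4.2, 7.4, -1],
[-0.003, 0.003, 0.003, -0.1, 4.2, 7.5, -1]]
```

step_arm --pt "-0.003 0.003 0.003 0 4 7 -1" --pt "-0.003 0.003 0.003 0 4 7 -1" --pt "-0.003 0.003 0.003 0 4 6 -1" --pt "0 0 0 0 0 0 -1" --pt "0 0 0 0 0 0 -1"

```text
time_s: 8.55
tcp_pos: [0.6067, 0.2063, 0.0513]
eef_rot: [179.8, -0.2, 77.2]
contact_force: [-0.2, -0.1, -0.7]
gripper_width: 0.0378
```

```bash
python3 - <<'E'
from h import *
from plant import r
s=r.get_state();print(s["time_s"],s["tcp_pos"],s["eef_rot"],s["gripper_width"])
plan(s,[.604,.2055,.025],77.2,4,-1)
cv2.imwrite("pics/w6.png",r.capture("wrist")[:,:,::-1])
S=r.capture("scene")[:,:,::-1]
cv2.imwrite("pics/s6.png",cv2.resize(S[220:370,330:480],(600,600),interpolation=cv2.INTER_CUBIC))
E
```

```text
8.55 [0.6066955  0.20629604 0.05128634] [179.84521773  -0.19629142  77.1676773 ] 0.03777111218233795
step mm 6.6 deg/row 0.06
[[0.001, -0.001, -0.0, -0.4, -0.6, 6.6, -1],
[0.001, -0.001, -0.0, -0.4, -0.6, 6.6, -1],
[0.001, -0.001, -0.0, -0.4, -0.6, 6.6, -1],
[0.001, -0.001, -0.0, -0.3, -0.6, 6.6, -1]]
```

View pics/w6.png

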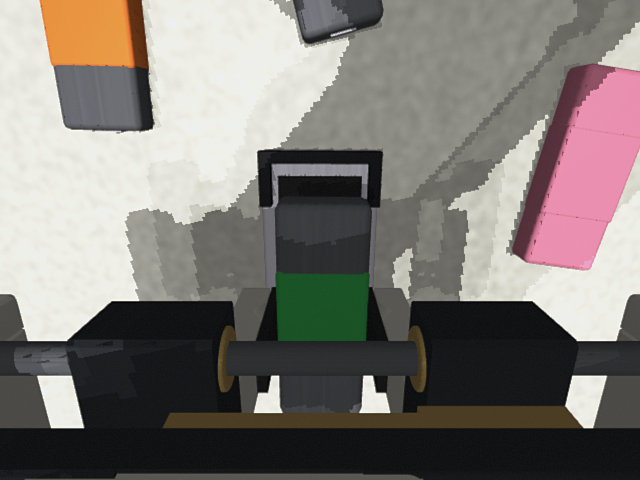

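View pics/s6.png

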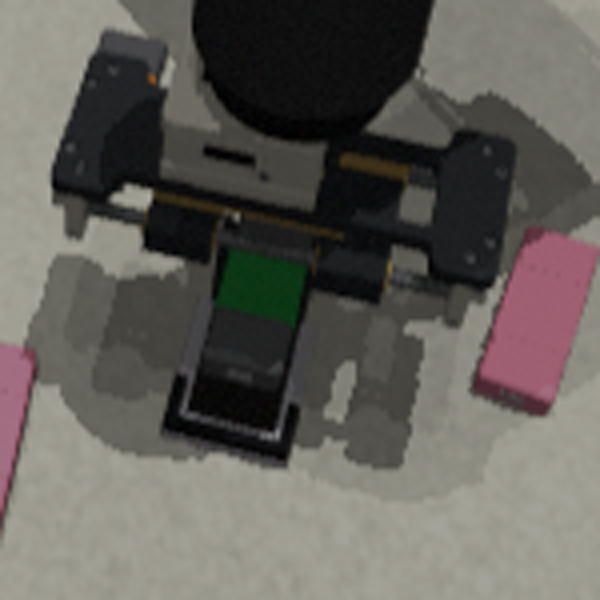

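The drive is square with the cradle: the cradle spans columns 258–382 and the drive 276–370. Lowering.

step_arm --pt "0.001 -0.001 0 -0.4 -0.8 8 -1" --pt "0.001 -0.001 0 -0.4 -0.8 8 -1" --pt "0 0 0 -0.3 -0.6 7 -1" --pt "0 0 0 0 0 5 -1" --pt "0 0 0 0 0 0 -1" --pt "0 0 0 0 0 0 -1"

```text
time_s: 9.25
tcp_pos: [0.6037, 0.2057, 0.0209]
eef_rot: [180.0, -0.1, 77.2]
contact_force: [-0.6, 0.4, -1.2]
gripper_width: 0.0379
```

```bash
python3 - <<'E'
from h import *
from plant import r
s=r.get_state();print(s["time_s"],s["tcp_pos"],s["eef_rot"],s["gripper_width"],s["contact_force"])
plan(s,[.604,.2055,.0115],77.2,3,-1)
cv2.imwrite("pics/w7.png",r.capture("wrist")[:,:,::-1])
E
```

```text
9.25 [0.60368771 0.20572585 0.02087648] [ 1.79983639e+02 -6.66376536e-02  7.71804384e+01] 0.03788739117045216 [-0.63074111  0.41511257 -1.19671265]
step mm 3.1 deg/row 0.02
[[0.0, -0.0, -0.0, -0.1, 0.1, 3.1, -1],
[0.0, -0.0, -0.0, -0.1, 0.1, 3.1, -1],
[0.0, -0.0, -0.0, -0.1, 0.1, 3.1, -1]]
```

View pics/w7.png

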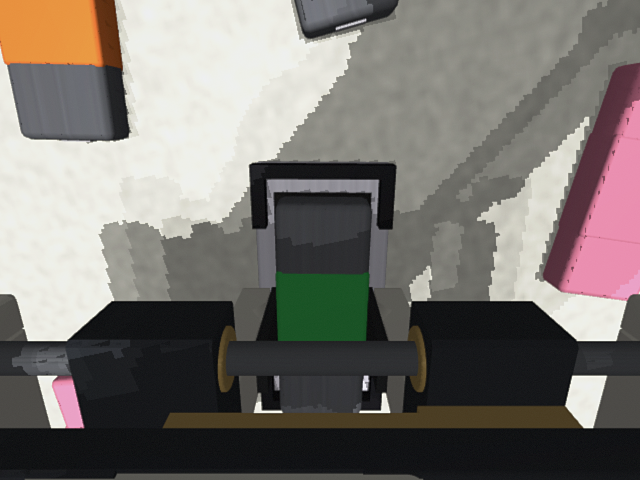

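Centred, with the walls' inside at columns 266–380 and the drive at 275–371. The last 9 mm, slowly.

step_arm --pt "0 0 0 0 0 3 -1" --pt "0 0 0 0 0 3 -1" --pt "0 0 0 0 0 2 -1" --pt "0 0 0 0 0 1 -1" --pt "0 0 0 0 0 0 -1" --pt "0 0 0 0 0 0 -1"

```text
time_s: 9.9
tcp_pos: [0.6042, 0.2061, 0.0119]
eef_rot: [179.9, -0.1, 77.2]
contact_force: [-0.1, 0.2, -2.3]
gripper_width: 0.0376
```

step_arm --pt "0 0 0 0 0 0.6 -1" --pt "0 0 0 0 0 0.5 -1" --pt "0 0 0 0 0 0 -1"

```text
time_s: 10.2
tcp_pos: [0.6044, 0.2062, 0.0115]
eef_rot: [179.9, -0.1, 77.2]
contact_force: [-0.8, 0.1, -2.0]
gripper_width: 0.0376
```

step_arm --pt "0 0 0 0 0 0.7 -1" --pt "0 0 0 0 0 0.7 -1" --pt "0 0 0 0 0 0 -1"

```text
time_s: 10.5
tcp_pos: [0.6045, 0.2063, 0.0115]
eef_rot: [179.9, -0.2, 77.2]
contact_force: [-0.2, 0.2, -1.2]
gripper_width: 0.0376
```

The height has stopped changing at 0.0115 (0.0113 expected when seated). Releasing gently.

step_arm --pt "0 0 0 0 0 0 -0.1" --pt "0 0 0 0 0 0 0" --pt "0 0 0 0 0 0 0.2" --pt "0 0 0 0 0 0 0.4" --pt "0 0 0 0 0 0 0.4" --pt "0 0 0 0 0 0 0.4" --pt "0 0 0 0 0 0 0.4"

```text
time_s: 11.2
tcp_pos: [0.6052, 0.2066, 0.0114]
eef_rot: [179.8, -0.2, 77.2]
contact_force: [-0.9, -0.5, -0.3]
gripper_width: 0.0615
```

step_arm --pt "0 0 0 0 0 -20 0.4" --pt "0 0 0 0 0 -40 0.4" --pt "0 0 0 0 0 -45 0.4" --pt "0 0 0 0 0 -45 0.4" --pt "0 0 0 0 0 0 0.4"

```text
time_s: 11.7
tcp_pos: [0.6038, 0.2052, 0.1648]
eef_rot: [180.0, 0.0, 77.2]
contact_force: [-0.3, 0.9, 0.4]
gripper_width: 0.0613
```

```bash
python3 - <<'E'
from h import *
from plant import r
s=r.get_state();print(s["time_s"],s["tcp_pos"],s["eef_rot"],s["gripper_width"],s["contact_force"])
cv2.imwrite("pics/w8.png",r.capture("wrist")[:,:,::-1])
plan(s,[.62,-.13,.20],61,9,1)
E
```

```text
11.7 [0.60383293 0.20524223 0.16475913] [1.79980724e+02 4.02659074e-02 7.72203443e+01] 0.06125632133433211 [-0.34623595  0.91711723  0.37876924]
step mm 37.5 deg/row 1.8
[[0.0, 0.0, 0.031, -35.9, 10.0, -3.9, 1],
[0.0, 0.0, 0.031, -35.6, 11.1, -3.9, 1],
[0.0, 0.0, 0.031, -35.2, 12.2, -3.9, 1],
[0.0, 0.0, 0.031, -34.8, 13.3, -3.9, 1],
[0.0, 0.0, 0.031, -34.4, 14.4, -3.9, 1],
[0.0, 0.0, 0.031, -33.9, 15.5, -3.9, 1],
[0.0, 0.0, 0.031, -33.4, 16.6, -3.9, 1],
[0.0, 0.0, 0.031, -32.9, 17.6, -3.9, 1],
[0.0, 0.0, 0.031, -32.3, 18.6, -3.9, 1]]
```

View pics/w8.png

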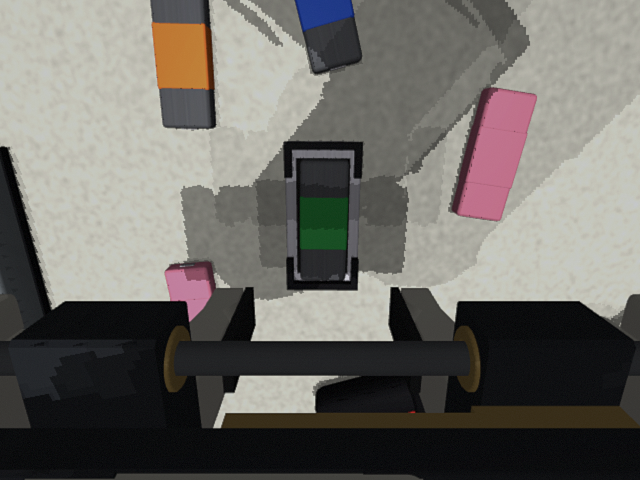

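The drive lies flat inside the cradle, within all walls. On to the selector.

step_arm --pt "0 0 0.03 -38 4 -4 1" --pt "0 0 0.03 -38 5 -4 1" --pt "0 0 0.03 -38 6 -4 1" --pt "0 0 0.03 -37 7 -4 1" --pt "0 0 0.03 -37 8 -4 1" --pt "0 0 0.03 -37 9 -4 1" --pt "0 0 0.03 -36 10 -4 1" --pt "0 0 0.03 -36 12 -4 1" --pt "0 0 0.03 -36 13 -4 1" --pt "0 0 0 0 0 0 1"

```text
time_s: 12.75
tcp_pos: [0.5514, -0.1458, 0.1895]
eef_rot: [-179.3, 0.6, 61.2]
contact_force: [-0.2, 0.6, -0.1]
gripper_width: 0.0876
```

```bash
python3 - <<'E'
from h import *
from plant import r
s=r.get_state();print(s["time_s"],s["tcp_pos"],s["eef_rot"],s["joints"].round(1))
plan(s,[.558,-.139,.2],61,2,1)
E
```

```text
12.75 [ 0.55141547 -0.14583374  0.18949539] [-179.25561689    0.59832879   61.2319334 ] [ 4.900e+00  1.290e+01 -1.520e+01  1.000e-01 -6.290e+01 -1.237e+02]
step mm 7.1 deg/row 0.49
[[-0.006, 0.005, 0.002, 4.5, 1.2, -5.3, 1],
[-0.006, 0.005, 0.002, 4.6, 1.2, -5.3, 1]]
```

step_arm --pt "-0.006 0.005 0.002 4 1 -4 1" --pt "-0.006 0.005 0.002 4 1 -4 1" --pt "0 0 0 0 0 0 1" --pt "0 0 0 0 0 0 1"

```text
time_s: 13.15
tcp_pos: [0.5568, -0.1381, 0.1956]
eef_rot: [-179.8, 0.0, 61.0]
contact_force: [-0.3, -0.2, -0.2]
gripper_width: 0.0876
```

```bash
python3 - <<'E'
from h import *
from plant import r
import json
s=r.get_state();print(s["time_s"],s["tcp_pos"],s["eef_rot"])
iw=r.camera_info("wrist"); cv2.imwrite("pics/w9.png",r.capture("wrist")[:,:,::-1])
iw["view"]=np.array(iw["view"]).tolist(); json.dump(iw,open("w9.json","w"),default=float)
E
```

```text
13.15 [ 0.55676422 -0.13812469  0.19563287] [-1.79825231e+02  3.19730702e-02  6.09787685e+01]
```

View pics/w9.png

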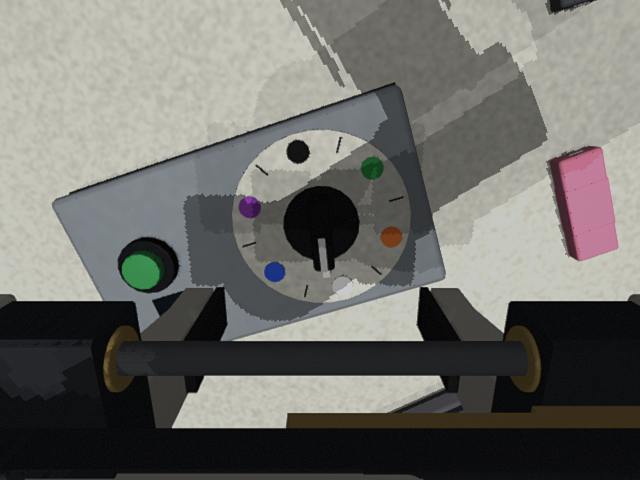

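```bash
python3 - <<'E'
from h import *
import json
from plant import r
iw=json.load(open("w9.json"));it=r.camera_info("top")
I=cv2.imread("pics/w9.png")[:,:,::-1].copy()
C=cv2.resize(I[120:310,225:420],None,fx=4,fy=4,interpolation=cv2.INTER_CUBIC)
C=cv2.convertScaleAbs(C,alpha=1.6,beta=15)
cv2.imwrite("pics/c9.png",C[:,:,::-1])
P={}
for nm,lo,hi in (("g",(45,80,30),(85,255,255)),("b",(100,100,40),(130,255,255)),("o",(5,130,60),(20,255,255)),("v",(135,80,40),(165,255,255))):
    B=[b for b in blobs(I,lo,hi,60)[0]]
    for b in B: print(nm,b[0],b[1],plane(iw,b[0],.047).round(4))
E
```

```text
g [371.8 167.7] 404 [ 0.5384 -0.081   0.047 ]
g [142.4 269.5] 1340 [ 0.5204 -0.2925  0.047 ]
b [274.2 271.7] 322 [ 0.577  -0.1944  0.047 ]
o [391.  236.5] 341 [ 0.5971 -0.0926  0.047 ]
o [110.5 345.8] 161 [ 0.5671 -0.364   0.047 ]
o [534.4 363.7] 228 [ 0.774  -0.0298  0.047 ]
o [108.2 380.7] 117 [ 0.5964 -0.3899  0.047 ]
v [249.3 206.9] 369 [ 0.5183 -0.1827  0.047 ]
```

View pics/c9.png

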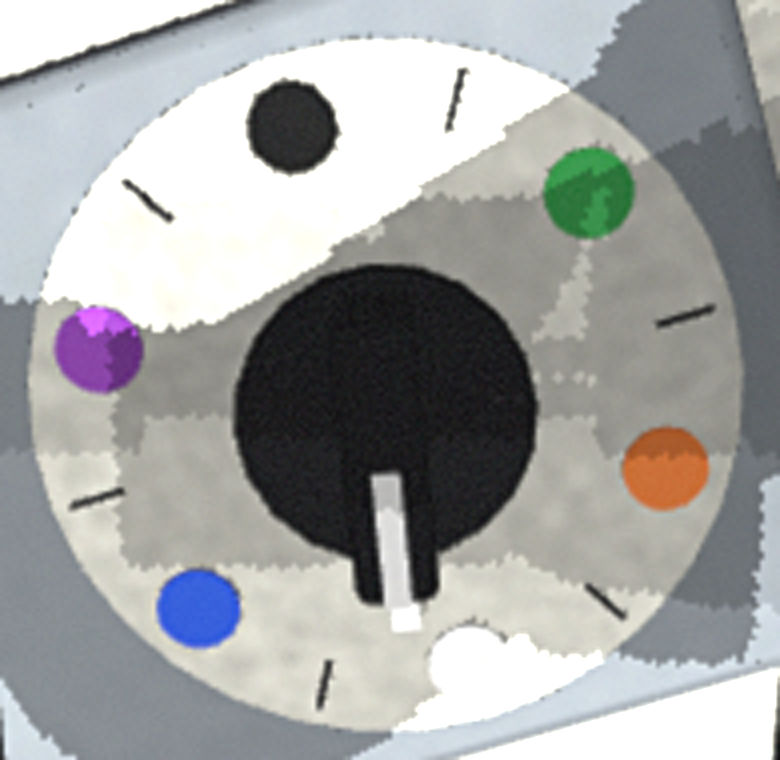

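```bash
python3 - <<'E'
from h import *
import json
from plant import r
iw=json.load(open("w9.json"));it=r.camera_info("top");is_=r.camera_info("scene")
a=plane(iw,(225+386/4,120+475/4),.089);b=plane(iw,(225+397/4,120+600/4),.089)
print(a,b,np.degrees(np.arctan2(*(b-a)[[1,0]])),np.linalg.norm(b-a))
for q in [(225+386/4,120+475/4)]: print("axis px expected top", proj(iw,(.5577,-.1377,.089)), "line start",q)
T=cv2.imread("pics/top0.png");S=cv2.imread("pics/scene0.png")
cv2.imwrite("pics/c10.png",np.hstack([cv2.resize(T[160:225,385:450],(390,390),interpolation=cv2.INTER_CUBIC),cv2.resize(S[235:300,190:255],(390,390),interpolation=cv2.INTER_CUBIC)]))
E
```

```text
[ 0.55906593 -0.13791049  0.089     ] [ 0.58134052 -0.14791149  0.089     ] -24.179457487105587 0.024416742979579173
axis px expected top (np.float64(320.83858215812495), np.float64(237.03779318785223)) line start (321.5, 238.75)
```

View pics/c10.png

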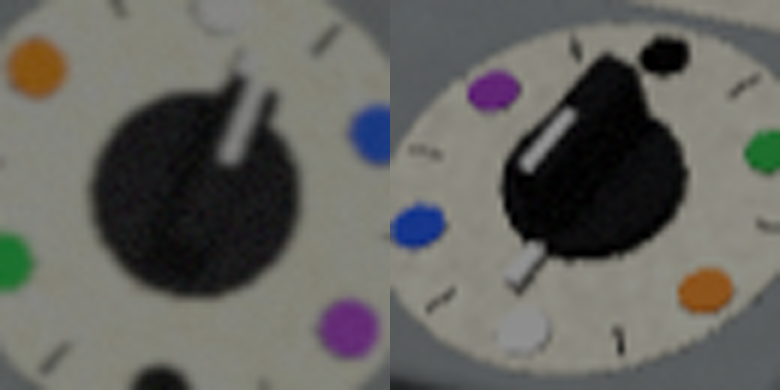

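```bash
python3 - <<'E'
from h import *
import json
from plant import r
iw=json.load(open("w9.json"));it=r.camera_info("top");is_=r.camera_info("scene")
a=[ray(it,(423.3,187.2)),ray(is_,(220.3,253.7)),ray(iw,(321.5,238.75))]
b=[ray(it,(427.8,173)),ray(is_,(212.5,262.8)),ray(iw,(225+397/4,120+600/4))]
A,e=tri(a);B,f=tri(b);print(A,e);print(B,f);print(np.degrees(np.arctan2(*(B-A)[[1,0]])))
plan(r.get_state(),[.558,-.1385,.12],64.5,3,1)
E
```

```text
[ 0.55830788 -0.13911035  0.08860722] [np.float64(2.362155005019926), np.float64(1.095747387349189), np.float64(1.4303159721091527)]
[ 0.58177993 -0.14866139  0.08894787] [np.float64(1.314866257057931), np.float64(0.5259965723097322), np.float64(0.8063079833213672)]
-22.141956812070223
step mm 25.2 deg/row 1.17
[[-0.001, 0.0, -0.02, 0.1, 0.5, 25.2, 1],
[-0.001, 0.0, -0.02, 0.1, 0.5, 25.2, 1],
[-0.001, 0.0, -0.02, 0.1, 0.4, 25.2, 1]]
```

The bar's top measures 88.8 mm (text: 89). The pointer is at yaw about -23.5° and the green patch at 108.9°, so the short way is about +132° counter-clockwise, past white and orange. Aligning the jaws across the bar.

step_arm --pt "0 0 -0.03 0 0.5 25 1" --pt "0 0 -0.03 0 0.5 25 1" --pt "0 0 -0.03 0 0.5 25 1" --pt "0 0 0 0 0 0 1" --pt "0 0 0 0 0 0 1"

```text
time_s: 13.7
tcp_pos: [0.56, -0.1356, 0.1202]
eef_rot: [180.0, -0.0, 66.6]
contact_force: [0.3, -0.1, -0.2]
gripper_width: 0.0877
```

```bash
python3 - <<'E'
from h import *
from plant import r
s=r.get_state();print(s["time_s"],s["tcp_pos"],s["eef_rot"])
cv2.imwrite("pics/w11.png",r.capture("wrist")[:,:,::-1])
plan(s,[.558,-.1385,.061],66.5,3,1)
E
```

```text
13.7 [ 0.55996301 -0.13558238  0.12022753] [ 1.79996320e+02 -4.12752599e-02  6.66201312e+01]
step mm 19.8 deg/row 0.04
[[0.0, -0.0, 0.001, -1.2, -0.2, 19.7, 1],
[0.0, -0.0, 0.001, -1.2, -0.2, 19.7, 1],
[0.0, -0.0, 0.001, -1.2, -0.2, 19.7, 1]]
```

View pics/w11.png

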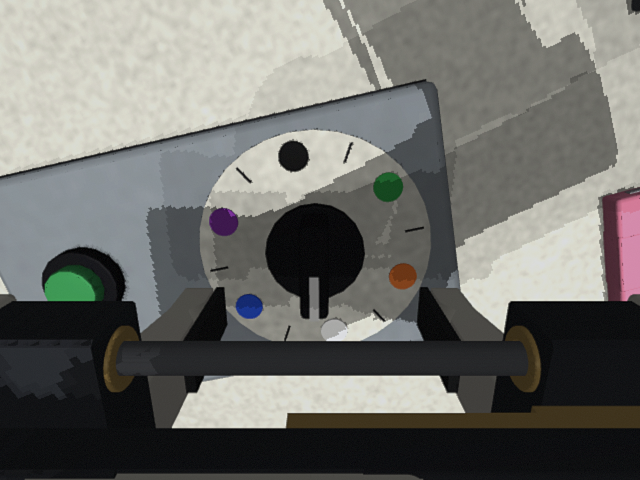

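The pointer line is now vertical at column 314, so the jaws are square to the bar. Descending.

step_arm --pt "0 0 0 -1.2 -0.2 19 1" --pt "0 0 0 -1.2 -0.2 19 1" --pt "0 0 0 -1 0 12 1" --pt "0 0 0 0 0 0 1" --pt "0 0 0 0 0 0 1"

```text
time_s: 14.25
tcp_pos: [0.5629, -0.138, 0.0757]
eef_rot: [179.5, -0.3, 66.6]
contact_force: [-0.8, 0.7, 0.3]
gripper_width: 0.0878
```

```bash
python3 - <<'E'
from h import *
from plant import r
s=r.get_state();print(s["time_s"],s["tcp_pos"],s["eef_rot"])
plan(s,[.558,-.1387,.0615],66.5,2,1)
E
```

```text
14.25 [ 0.56287086 -0.13795494  0.07565153] [179.46177214  -0.26777192  66.59567824]
step mm 7.5 deg/row 0.3
[[0.005, -0.002, 0.001, -1.3, -2.2, 7.0, 1],
[0.005, -0.002, 0.001, -1.3, -2.1, 7.1, 1]]
```

step_arm --pt "0.005 -0.002 0 -1.3 -2.5 7 1" --pt "0.005 -0.002 0 -1.3 -2.5 6 1" --pt "0 0 0 0 0 0 1" --pt "0 0 0 0 0 0 1"

```text
time_s: 14.65
tcp_pos: [0.5583, -0.1383, 0.064]
eef_rot: [179.9, -0.1, 66.6]
contact_force: [-0.5, -0.3, 0.2]
gripper_width: 0.0876
```

```bash
python3 - <<'E'
from h import *
from plant import r
s=r.get_state();print(s["time_s"],s["tcp_pos"],s["eef_rot"])
plan(s,[.558,-.1387,.0615],66.5,1,1)
E
```

```text
14.65 [ 0.55831892 -0.13833012  0.06396179] [ 1.79902515e+02 -9.76338441e-02  6.65967115e+01]
step mm 2.5 deg/row 0.17
[[0.002, -0.002, 0.002, -0.5, -0.1, 2.5, 1]]
```

Good. One small lower, then close with a modest squeeze.

step_arm --pt "0 0 0 -0.4 0 2 0.2" --pt "0 0 0 0 0 0 -0.5" --pt "0 0 0 0 0 0 -1" --pt "0 0 0 0 0 0 -1" --pt "0 0 0 0 0 0 -1" --pt "0 0 0 0 0 0 -1" --pt "0 0 0 0 0 0 -1" --pt "0 0 0 0 0 0 -1" --pt "0 0 0 0 0 0 -1" --pt "0 0 0 0 0 0 -1" --squeeze 20

```text
time_s: 15.65
tcp_pos: [0.5582, -0.1394, 0.0624]
eef_rot: [179.9, -0.0, 66.6]
contact_force: [0.0, -3.4, -1.7]
gripper_width: 0.0159
```

step_arm --pt "0 0 0 0 0 0 -1" --pt "0 0 0 0 0 0 -1" --pt "0 0 0 0 0 0 -1"

```text
time_s: 15.95
tcp_pos: [0.5582, -0.1395, 0.0624]
eef_rot: [179.9, -0.1, 66.6]
contact_force: [-0.2, -1.1, -0.2]
gripper_width: 0.016
```

```bash
python3 - <<'E'
from h import *
from plant import r
s=r.get_state();print(s["time_s"],s["tcp_pos"],s["eef_rot"],s["gripper_width"],s["contact_force"],s["moment"])
cv2.imwrite("pics/w12.png",r.capture("wrist")[:,:,::-1])
E
```

```text
15.95 [ 0.55823563 -0.13946113  0.06242625] [ 1.79870621e+02 -5.52558232e-02  6.66028613e+01] 0.015993201219190133 [-0.19517444 -1.09335507 -0.22009119] [-0.27387377 -0.00811372  0.01940831]
```

View pics/w12.png

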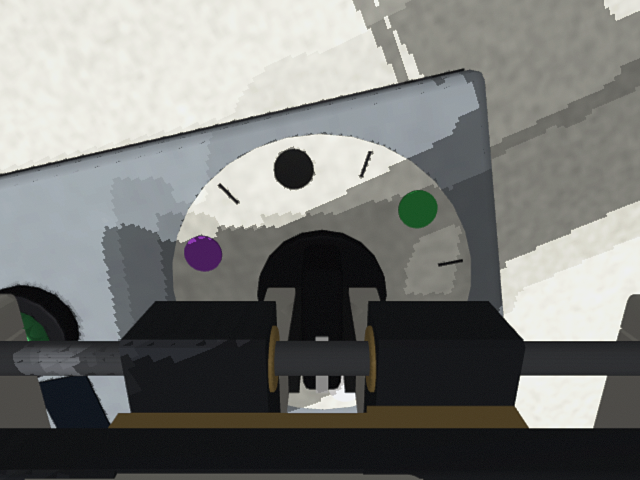

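The bar is gripped, with the opening at 16.0 mm. Turning counter-clockwise (negative about the tool's z), checking for drift.

step_arm --pt "0 0 -0.05 0 0 0 -1" --pt "0 0 -0.1 0 0 0 -1" --pt "0 0 -0.1 0 0 0 -1" --pt "0 0 -0.1 0 0 0 -1" --pt "0 0 0 0 0 0 -1"

```text
time_s: 16.5
tcp_pos: [0.5583, -0.139, 0.0624]
eef_rot: [179.9, -0.0, 87.4]
contact_force: [0.3, -0.6, -0.6]
gripper_width: 0.0159
```

```bash
python3 - <<'E'
from h import *
from plant import r
s=r.get_state();print(s["time_s"],s["tcp_pos"],s["eef_rot"],s["gripper_width"],s["contact_force"],s["moment"])
plan(s,[.5582,-.1394,.0624],s["eef_rot"][2]+30,5,-1)
E
```

```text
16.5 [ 0.55828136 -0.13902036  0.06238032] [ 1.79856315e+02 -3.44696497e-02  8.73504881e+01] 0.01588596134159875 [ 0.33625449 -0.61288713 -0.64384205] [-0.3561878   0.00333368  0.03206696]
step mm 0.1 deg/row 6.0
[[0.001, 0.0, -0.105, -0.1, -0.0, -0.0, -1],
[0.001, 0.0, -0.105, -0.1, -0.0, -0.0, -1],
[0.001, 0.0, -0.105, -0.1, -0.0, -0.0, -1],
[0.001, 0.0, -0.105, -0.1, -0.0, -0.0, -1],
[0.001, 0.0, -0.105, -0.1, -0.0, -0.0, -1]]
```

step_arm --pt "0 0 -0.12 0 0 0 -1" --pt "0 0 -0.12 0 0 0 -1" --pt "0 0 -0.12 0 0 0 -1" --pt "0 0 -0.12 0 0 0 -1" --pt "0 0 -0.12 0 0 0 -1" --pt "0 0 -0.12 0 0 0 -1" --pt "0 0 -0.12 0 0 0 -1" --pt "0 0 0 0 0 0 -1"

```text
time_s: 17.3
tcp_pos: [0.5579, -0.1381, 0.0624]
eef_rot: [179.9, 0.0, 135.8]
contact_force: [0.7, -1.2, -0.7]
gripper_width: 0.0161
```

```bash
python3 - <<'E'
from h import *
from plant import r
s=r.get_state();print(s["time_s"],s["tcp_pos"],s["eef_rot"],s["gripper_width"],s["contact_force"],s["moment"])
plan(s,[.5582,-.1394,.0624],s["eef_rot"][2]+40,5,-1)
cv2.imwrite("pics/w13.png",r.capture("wrist")[:,:,::-1])
E
```

```text
17.3 [ 0.55789734 -0.13814468  0.06239621] [1.79865211e+02 1.37882304e-02 1.35841204e+02] 0.01607277146189412 [ 0.74168518 -1.2470304  -0.67547563] [-0.26856255  0.0105321   0.03706245]
step mm 0.3 deg/row 8.0
[[0.0, 0.0, -0.14, -0.2, -0.1, -0.0, -1],
[0.0, 0.0, -0.14, -0.2, -0.2, -0.0, -1],
[0.0, 0.0, -0.14, -0.2, -0.2, -0.0, -1],
[0.0, 0.0, -0.14, -0.1, -0.2, -0.0, -1],
[0.0, 0.0, -0.14, -0.1, -0.2, -0.0, -1]]
```

View pics/w13.png

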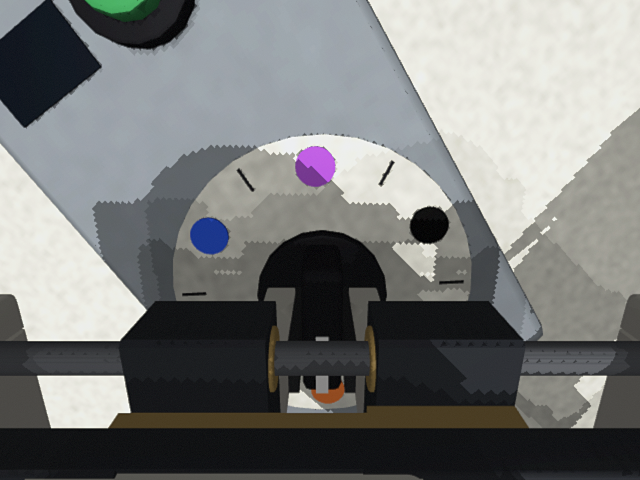

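The pointer is now almost at orange, as expected at this yaw. 63° remain.

step_arm --pt "0 0 -0.12 -0.2 -0.1 0 -1" --pt "0 0 -0.12 -0.2 -0.1 0 -1" --pt "0 0 -0.12 -0.2 -0.1 0 -1" --pt "0 0 -0.12 0 0 0 -1" --pt "0 0 -0.12 0 0 0 -1" --pt "0 0 -0.12 0 0 0 -1" --pt "0 0 -0.12 0 0 0 -1" --pt "0 0 -0.12 0 0 0 -1" --pt "0 0 -0.08 0 0 0 -1" --pt "0 0 0 0 0 0 -1"

```text
time_s: 18.35
tcp_pos: [0.5568, -0.1379, 0.0624]
eef_rot: [179.8, -0.0, -165.6]
contact_force: [0.6, -1.2, 0.5]
gripper_width: 0.0161
```

```bash
python3 - <<'E'
from h import *
from plant import r
s=r.get_state();print(s["time_s"],s["tcp_pos"],s["eef_rot"],s["gripper_width"],s["contact_force"],s["moment"])
plan(s,[.5582,-.1390,.0624],198.85,1,-1)
cv2.imwrite("pics/w14.png",r.capture("wrist")[:,:,::-1])
E
```

```text
18.35 [ 0.55678844 -0.13792418  0.0624078 ] [ 1.79848998e+02 -9.16706700e-04 -1.65644073e+02] 0.016078757150226084 [ 0.61176691 -1.21274141  0.510355  ] [-0.07948001  0.1203662   0.04032965]
step mm 1.8 deg/row 4.5
[[0.003, 0.0, -0.078, -1.1, -1.4, 0.0, -1]]
```

View pics/w14.png

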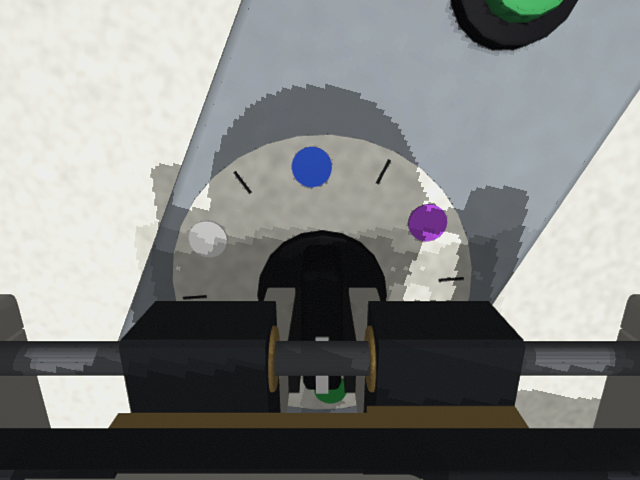

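step_arm --pt "0 0 -0.05 -0.5 -0.5 0 -1" --pt "0 0 -0.028 -0.5 -0.5 0 -1" --pt "0 0 0 0 0 0 -1" --pt "0 0 0 0 0 0 -1"

```text
time_s: 18.8
tcp_pos: [0.5567, -0.138, 0.0624]
eef_rot: [179.8, -0.1, -162.1]
contact_force: [-1.8, 0.2, 0.8]
gripper_width: 0.0159
```

```bash
python3 - <<'E'
from h import *
from plant import r
s=r.get_state();print(s["time_s"],s["tcp_pos"],s["eef_rot"],s["gripper_width"],s["contact_force"],s["moment"])
I=r.capture("wrist");cv2.imwrite("pics/w15.png",I[:,:,::-1])
iw=r.camera_info("wrist");P={}
for nm,lo,hi in (("b",(100,100,40),(130,255,255)),("v",(135,80,40),(165,255,255)),("g",(45,80,30),(85,255,255)),("o",(5,130,60),(20,255,255))):
    for b in blobs(I,lo,hi,100)[0]: print(nm,b[0],b[1],plane(iw,b[0],.047).round(4))
E
```

```text
18.8 [ 0.55671863 -0.13795888  0.06239569] [ 1.79768009e+02 -9.93877829e-02 -1.62061066e+02] 0.0159349352961695 [-1.8397666   0.18654296  0.77478176] [0.25628599 0.62469803 0.07205764]
b [319.7 166.2] 1279 [ 0.5772 -0.1949  0.047 ]
v [431.  228.8] 1113 [ 0.5185 -0.1833  0.047 ]
g [543.8  14.9] 2602 [ 0.5106 -0.2794  0.047 ]
g [323.8 395.4] 320 [ 0.5369 -0.0777  0.047 ]
o [272.5 343.6] 207 [ 0.5724 -0.1004  0.047 ]
o [370.8 359.5] 350 [ 0.5205 -0.1071  0.047 ]
o [271.9 378.4] 159 [ 0.5669 -0.0796  0.047 ]
o [333.  418.7] 6078 [ 0.5271 -0.0643  0.047 ]
```

View pics/w15.png

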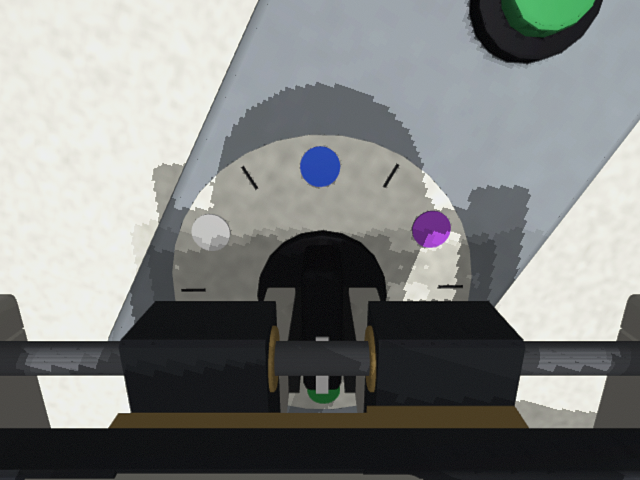

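The view agrees with the joints: white at row 232 and violet at row 229, so about 0.8–0.9° short. I add that.

step_arm --pt "0 0 -0.016 0 0 0 -1" --pt "0 0 0 0 0 0 -1" --pt "0 0 -0.004 0 0 0 -1" --pt "0 0 0 0 0 0 -1"

```text
time_s: 19.25
tcp_pos: [0.5567, -0.138, 0.0624]
eef_rot: [179.8, -0.1, -161.0]
contact_force: [-1.4, 1.2, 2.1]
gripper_width: 0.0157
```

```bash
python3 - <<'E'
from h import *
from plant import r
s=r.get_state();print(s["time_s"],s["tcp_pos"],s["eef_rot"],s["gripper_width"],s["contact_force"],s["moment"])
E
```

```text
19.25 [ 0.5567404  -0.13796589  0.06240488] [ 1.79765600e+02 -9.19738308e-02 -1.60961228e+02] 0.015696281293015965 [-1.38395091  1.23041024  2.07076092] [ 0.39385754  0.7158455  -0.019561  ]
```

Yaw 199.0°, so the pointer is at 109.0°. I open, rise and look.

step_arm --pt "0 0 0 0 0 0 -0.6" --pt "0 0 0 0 0 0 -0.3" --pt "0 0 0 0 0 0 0" --pt "0 0 0 0 0 0 0.5" --pt "0 0 0 0 0 0 0.5" --pt "0 0 0 0 0 0 0.5"

```text
time_s: 19.85
tcp_pos: [0.558, -0.1384, 0.0623]
eef_rot: [179.8, 0.0, -161.0]
contact_force: [-0.2, -0.1, -0.9]
gripper_width: 0.0519
```

step_arm --pt "0 0 0 0 0 -15 0.5" --pt "0 0 0 0 0 -35 0.5" --pt "0 0 0 0 0 -45 0.5" --pt "0 0 0 0 0 -35 0.5" --pt "0 0 0 0 0 0 0.5" --pt "0 0 0 0 0 0 0.5"

```text
time_s: 20.45
tcp_pos: [0.5572, -0.139, 0.1961]
eef_rot: [179.8, -0.2, -161.0]
contact_force: [-0.7, 0.1, -1.4]
gripper_width: 0.0659
```

```bash
python3 - <<'E'
from h import *
from plant import r
import json
s=r.get_state();print(s["time_s"],s["tcp_pos"],s["eef_rot"],s["gripper_width"])
iw=r.camera_info("wrist");I=r.capture("wrist");cv2.imwrite("pics/w16.png",I[:,:,::-1])
iw["view"]=np.array(iw["view"]).tolist(); json.dump(iw,open("w16.json","w"),default=float)
for nm,lo,hi in (("b",(100,100,40),(130,255,255)),("v",(135,80,40),(165,255,255)),("g",(45,80,30),(85,255,255)),("o",(5,130,60),(20,255,255))):
    for b in blobs(I,lo,hi,100)[0]: print(nm,b[0],b[1],plane(iw,b[0],.047).round(4))
C=cv2.convertScaleAbs(cv2.resize(I[120:310,225:420],None,fx=4,fy=4,interpolation=cv2.INTER_CUBIC),alpha=1.5,beta=10)
cv2.imwrite("pics/c16.png",C[:,:,::-1])
E
```

```text
20.45 [ 0.55719518 -0.13901666  0.19613816] [ 1.79793082e+02 -1.57150835e-01 -1.60996853e+02] 0.06590383520253108
b [321.6 145.6] 428 [ 0.5771 -0.1947  0.047 ]
v [386.  184.2] 383 [ 0.5184 -0.1831  0.047 ]
g [443.4  50.9] 1999 [ 0.5155 -0.2868  0.047 ]
g [320.9 286. ] 305 [ 0.5387 -0.0815  0.047 ]
o [260.1 253.7] 329 [ 0.5973 -0.0931  0.047 ]
o [159.5 345.5] 140 [0.6597 0.0236 0.047 ]
o [484.2 347.7] 134 [ 0.3755 -0.0716  0.047 ]
o [157.3 378. ] 111 [0.6544 0.0594 0.047 ]
o [485.5 380.4] 102 [ 0.3581 -0.0394  0.047 ]
```

View pics/c16.png

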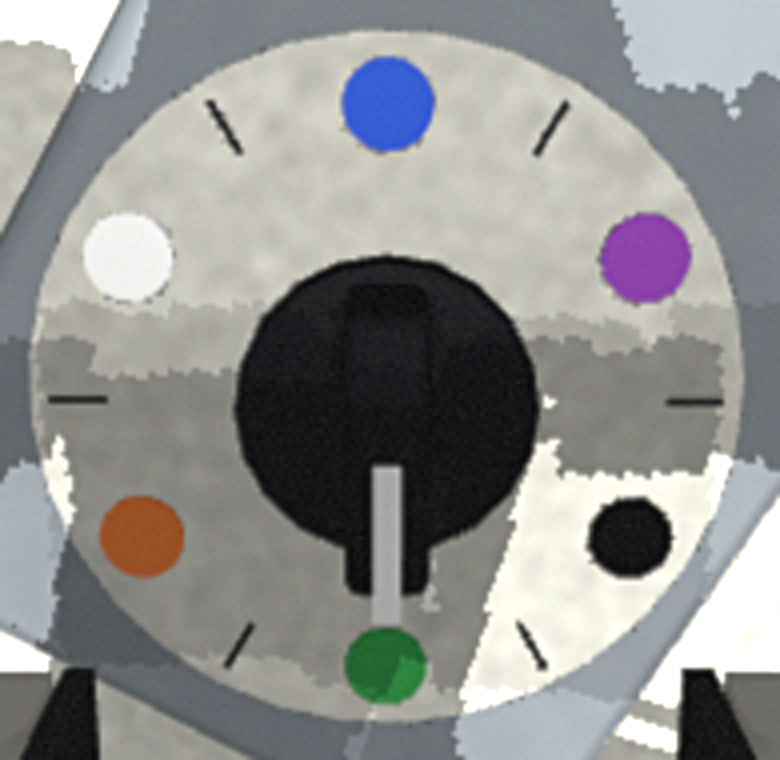

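The pointer line is vertical at column 387, with green centred at 385 and blue opposite at 388, so it points squarely at green. Now I shut the fingers and go above the start button.

```bash
python3 - <<'E'
from h import *
from plant import r
import json
iw=json.load(open("w16.json"));print(plane(iw,(443.4,50.9),.065))
plan(r.get_state(),[.5196,-.2842,.12],-161,4,-1)
E
```

```text
[ 0.51960314 -0.28272894  0.065     ]
step mm 42.1 deg/row 0.06
[[0.001, -0.001, 0.0, 20.7, -31.2, 19.0, -1],
[0.001, -0.001, 0.0, 20.7, -31.2, 19.1, -1],
[0.001, -0.001, 0.0, 20.7, -31.2, 19.1, -1],
[0.001, -0.001, 0.0, 20.8, -31.2, 19.1, -1]]
```

step_arm --pt "0 0 0 20.7 -31 10 -1" --pt "0 0 0 20.7 -31 15 -1" --pt "0 0 0 20.7 -31 20 -1" --pt "0 0 0 20.7 -31 25 -1" --pt "0 0 0 0 0 0 -1" --pt "0 0 0 0 0 0 -1"

```text
time_s: 21.1
tcp_pos: [0.5162, -0.2866, 0.1178]
eef_rot: [179.6, -0.5, -160.8]
contact_force: [0.6, 0.1, 0.4]
gripper_width: 0.0231
```

```bash
python3 - <<'E'
from h import *
from plant import r
s=r.get_state();print(s["time_s"],s["tcp_pos"],s["eef_rot"],s["gripper_width"],s["contact_force"])
cv2.imwrite("pics/w17.png",r.capture("wrist")[:,:,::-1])
plan(s,[.5196,-.2838,.09],-161,2,-1)
E
```

```text
21.1 [ 0.51617854 -0.28662948  0.11776438] [ 179.58503138   -0.45887584 -160.82524708] 0.023064186614508663 [0.59725962 0.09592426 0.43956477]
step mm 14.1 deg/row 0.32
[[0.004, -0.004, 0.002, -2.2, 0.7, 13.9, -1],
[0.004, -0.004, 0.002, -2.1, 0.7, 13.9, -1]]
```

View pics/w17.png

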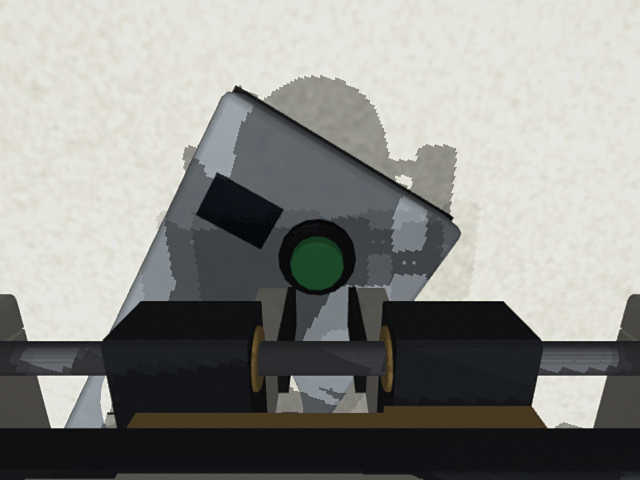

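The button is at (317,263), under the tool and a few mm to its left, as planned. I keep lowering while the fingers shut.

step_arm --pt "0.004 -0.004 0.002 -2.2 0.7 13 -1" --pt "0.004 -0.004 0.002 -2.2 0.7 13 -1" --pt "0 0 0 0 0 0 -1" --pt "0 0 0 0 0 0 -1" --pt "0 0 0 0 0 0 -1" --pt "0 0 0 0 0 0 -1"

```text
time_s: 21.75
tcp_pos: [0.5226, -0.2799, 0.0936]
eef_rot: [-179.9, 0.1, -160.7]
contact_force: [0.1, -0.8, -0.4]
gripper_width: 0.0004
```

```bash
python3 - <<'E'
from h import *
from plant import r
s=r.get_state();print(s["time_s"],s["tcp_pos"],s["eef_rot"],s["gripper_width"],s["contact_force"])
plan(s,[.5196,-.2838,.07],-161,2,-1)
I=r.capture("top");cv2.imwrite("pics/t18.png",cv2.resize(I[130:300,100:400],(750,425),interpolation=cv2.INTER_CUBIC)[:,:,::-1])
E
```

```text
21.75 [ 0.52259009 -0.27986134  0.09363332] [-1.79866493e+02  1.37107130e-01 -1.60718478e+02] 0.00041446601246599563 [ 0.146006   -0.83492272 -0.40599113]
step mm 12.1 deg/row 0.17
[[-0.001, 0.001, 0.002, 2.1, -1.3, 11.8, -1],
[-0.001, 0.001, 0.002, 2.1, -1.4, 11.8, -1]]
```

View pics/t18.png

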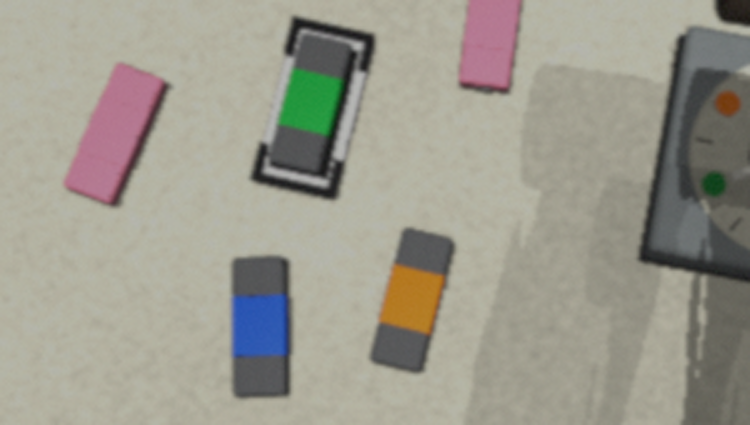

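The top view confirms the drive is flat inside the cradle, with blue, orange and the pinks untouched. Now approach the button and press.

step_arm --pt "0 0 0 2 -1.3 11 -1" --pt "0 0 0 1.5 -1.3 8 -1" --pt "0 0 0 0 0 2 -1" --pt "0 0 0 0 0 0 -1" --pt "0 0 0 0 0 0 -1"

```text
time_s: 22.3
tcp_pos: [0.5199, -0.2841, 0.071]
eef_rot: [-179.9, 0.2, -160.7]
contact_force: [0.7, -1.0, 1.1]
gripper_width: 0.0006
```

step_arm --pt "0 0 0 0 0 2 -1" --pt "0 0 0 0 0 2 -1" --pt "0 0 0 0 0 0 -1"

```text
time_s: 22.6
tcp_pos: [0.5202, -0.2843, 0.0671]
eef_rot: [-179.8, 0.2, -160.8]
contact_force: [0.1, -0.6, 1.2]
gripper_width: 0.0002
```

step_arm --pt "0 0 0 0 0 2 -1" --pt "0 0 0 0 0 2 -1" --pt "0 0 0 0 0 2 -1" --pt "0 0 0 0 0 0 -1"

```text
time_s: 23.0
tcp_pos: [0.5203, -0.2844, 0.0617]
eef_rot: [-179.8, 0.2, -160.7]
contact_force: [-1.3, 1.2, 4.3]
gripper_width: 0.0007
```

step_arm --pt "0 0 0 0 0 2 -1" --pt "0 0 0 0 0 2 -1" --pt "0 0 0 0 0 1 -1" --pt "0 0 0 0 0 0 -1"

```text
time_s: 23.4
tcp_pos: [0.5203, -0.2844, 0.062]
eef_rot: [-179.7, 0.2, -160.6]
contact_force: [-1.1, 1.3, 3.9]
gripper_width: 0.0001
```

It stalled at about 4 N, since each row starts from the measured pose. I need a larger step to reach the bottom.

step_arm --pt "0 0 0 0 0 4 -1" --pt "0 0 0 0 0 5 -1" --pt "0 0 0 0 0 5 -1"

```text
time_s: 23.7
tcp_pos: [0.5207, -0.2847, 0.0603]
eef_rot: [-179.5, 0.3, -160.3]
contact_force: [-17.5, 15.1, 52.5]
gripper_width: 0.0003
```

That is the bottom stop: force shot up with hardly any further travel. I back off at once.

step_arm --pt "0 0 0 0 0 -6 -1" --pt "0 0 0 0 0 -10 -1" --pt "0 0 0 0 0 -20 -1" --pt "0 0 0 0 0 -30 -1" --pt "0 0 0 0 0 -30 -1" --pt "0 0 0 0 0 0 -1" --pt "0 0 0 0 0 0 -1"

```text
time_s: 24.4
tcp_pos: [0.5204, -0.2837, 0.1619]
eef_rot: [-179.4, 0.4, -160.3]
contact_force: [-0.5, -0.8, -0.8]
gripper_width: 0.0004
```

```bash
python3 - <<'E'
from h import *
from plant import r
s=r.get_state();print(s["time_s"],s["tcp_pos"],s["eef_rot"],s["contact_force"])
iw=r.camera_info("wrist");I=r.capture("wrist");cv2.imwrite("pics/w19.png",I[:,:,::-1])
print([(b[0],b[1]) for b in blobs(I,(45,80,30),(85,255,255),200)[0]])
is_=r.camera_info("scene");S=r.capture("scene");it=r.camera_info("top");T=r.capture("top")
print([(b[0],b[1]) for b in blobs(S,(45,100,40),(85,255,255))[0]],[(b[0],b[1]) for b in blobs(T,(45,100,40),(85,255,255))[0]])
cv2.imwrite("pics/t19.png",T[:,:,::-1])
cv2.imwrite("pics/s19.png",S[:,:,::-1])
E
```

```text
24.4 [ 0.52043282 -0.2836849   0.1618661 ] [-179.39907837    0.44577314 -160.34099547] [-0.47018035 -0.8009492  -0.80162747]
[(array([326.2, 240.3]), np.int32(1622))]
[(array([157.3, 243. ]), np.int32(133)), (array([253. , 259.6]), np.int32(45)), (array([393.6, 299.6]), np.int32(381))] [(array([224.6, 170.5]), np.int32(522)), (array([385.1, 203.1]), np.int32(62))]
```

View pics/w19.png

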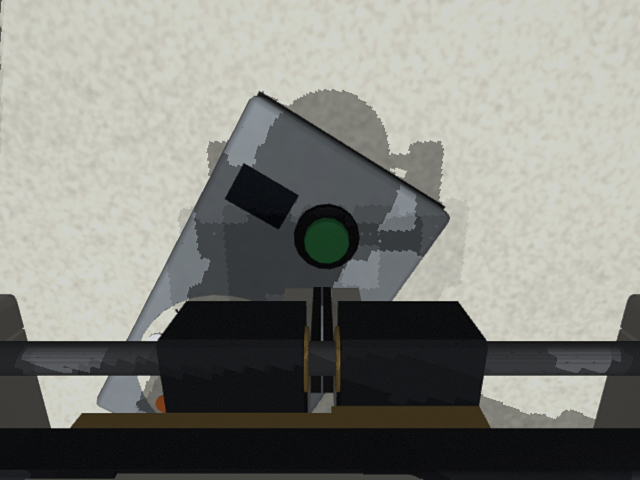

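View pics/s19.png

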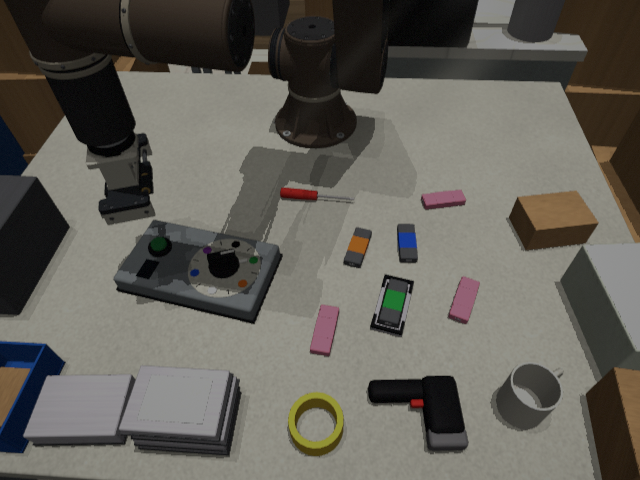

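```bash
python3 - <<'E'
import cv2,numpy as np
S=cv2.imread("pics/s19.png");T=cv2.imread("pics/t19.png")
cv2.imwrite("pics/c19.png",np.hstack([cv2.resize(S[225:300,140:270],(390,225),interpolation=cv2.INTER_CUBIC),cv2.resize(T[130:220,190:346],(390,225),interpolation=cv2.INTER_CUBIC)]))
E
```

```text
(no output)
```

View pics/c19.png

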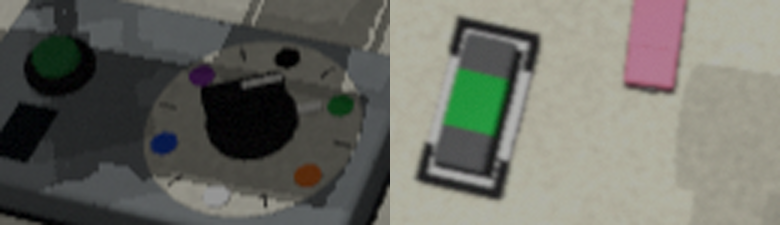

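Pointer to green, button up and proud of its collar, drive inside the cradle, robot clear of everything. Handing in.

```bash
python3 - <<'E'
from plant import r
s=r.get_state();print(s["time_s"],s["contact_force"],s["qd"].round(2));print(r.close_job())
E
```

```text
24.55 [-0.93196811  0.02381005 -0.62604256] [ 0.05  0.38 -0.33 -0.12 -0.15  0.03]
the job is handed in; nothing more can be done
None
```

The job is handed in at 24.55 s of the allowed 67 s, with the arm stopped clear of everything. The steps were done in the order asked:

- **Drive:** I laid the green-band drive in the cradle and let go only once it had reached its seat (tool height 11.5 mm, 11.3 mm expected). In both camera views it lies flat and lengthwise inside the walls.
- **Selector:** I turned it about 132° counter-clockwise, the shorter way, past white and orange. After I let go, the pointer line and the green patch lined up to about 0.5°.
- **Start button:** I pressed it with the shut fingers until it hit its stop, then let it come back up. The last pictures show it up again.

Before the press, the blue and orange drives and the pink look-alikes were where they had been, and they look the same in the last picture.

- **Press force:** the last push on the button was harder than intended, 52 N along the finger axis with about 23 N sideways at the moment I backed off. The fingertips made that contact, not the gripper's body, and it stayed below the 120 N wrist limit.
- **Button travel:** I couldn't read its travel directly. I judged it fully down because the force rose sharply with almost no further movement.
- **Camera agreement:** the views differed by 2–3 mm on the drive and cradle positions, within the 6 mm of slack.

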